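# Hang the toddler's rinsed cups on the draining pegs

## Robot

A 7-joint arm with a two-finger parallel gripper is mounted at the origin on the work surface. World frame = base frame: x ahead of the robot, y to its left, z up, the work surface at z = 0. Lengths are in m, angles in rad, forces in N, time in s.
With the tool pointing down it reaches from about 0.4 to 0.85 m from the base axis. Payload 10.4 kg.
Tool frame: the origin (TCP) lies between the finger pads; the fingertips stand ahead of it and the grasp point (between the pads) is the TCP (bot.tips_ahead is the z of the fingertips in the tool frame, in m); z points along the fingers, y is the direction in which the jaws open and shut (so a half turn about z gives the same grasp; the last joint's range is limited). The gripper opens to 87 mm and grips with 3 to 60 N. Pads are 19 mm wide; open, the fingers measure 117 mm over their backs; the gripper's body (75 mm by 190 mm) begins 51 mm behind the grasp point.
Start: joints at [1.213, 0.332, -0.065, 1.46, 0.022, 1.35, -0.088], TCP at [0.205, -0.59, 0.242] pointing down, gripper open.
Joint ranges: [-2.6, 2.6], [-0.5, 2.12], [-1.47, 1.34], [0.16, 2.42], [-1.27, 4.41], [0.06, 2.06], [-2.6, 2.6]. Speed limits (rad/s): [2.22, 2.22, 2.79, 2.79, 3.14, 3.14, 3.14].

## Interface

Orientations are given as a rotation vector (axis times angle).
In Python, from workcell import bot gives the robot as it stands.
- The arm moves only by the tool drive_tool, never from a script. Its argument "series" is a list of rows, each a list of 2 entries, a list of its own where there are three numbers: the shift along the tool's x, y, z in units of 30 mm (1.0 is 30 mm), then the turn about the tool's z in units of 5 degrees (1.0 is 5 degrees). In form: [[[dx, dy, dz], roll], ...]. A call has exactly 10 rows; each row shifts and turns the commanded pose from where the row before left it, along the tool's axes as they then stand; what a row does not reach is not made up. A row lasts 1/12 s, in which the tool goes at most 41.7 mm and 7.16 degrees, less where a joint would pass 70% of its speed; a pose out of reach is approached as far as the arm can. A call is refused whole if a number of a shift passes 1 or a number of a turn 1, either way. A call with a gripper value outside its range is refused whole. "fingers" is the opening in per cent of the stroke, from 0 (shut) to 100 (fully open), set as the call begins (left out, the last holds). The fingers move at their own pace and stop on an object; "squeeze" is the grip in N (left out, the last holds). Time passes only in rows, so rows that do not move let the fingers close, or fill a call up. It gives the time, the measured TCP pose, the force and the opening at its end, in the units of the state.
- bot.get_state(): the state, without advancing time (a new reading comes with each control period).
- bot.grab_frame(name): name is "scene" or "top" or "wrist"; returns the picture (384x512x3 uint8, red, green, blue); there is no depth.
- bot.calibration(name): a dict with "fovy" (degrees; the focal length in pixels is half the picture's height over the tangent of half this angle, whatever the lens; pixels are square), "cx", "cy" (the principal point, pixels), "distortion" ([k1, k2, p1, p2, k3] as OpenCV has them; the pictures are not rectified), "world_from_camera" (4x4, takes a point from camera to world coordinates). Camera axes: x right, y down, z forward; pixel columns grow to the right and rows downward; lengths in m; the calibration is good to about 2 mm. A picture is of the moment at which its call begins: read the wrist's pose just before it. calibration takes no time and is no camera call; for the wrist camera it gives the pose at the moment of the call.
- bot.finish_job(): hands the job in, once; it reports no verdict.
The state is a dict: "clock": time; "joint_positions": joint angles; "dq": joint speeds; "joint_torque": joint torques, N m; "tool_pos": TCP position; "ee_rot": TCP orientation; "wrist_force": force on the tool from outside, world axes, zero at the start; "torque": the same for the moment, N m; "opening": finger opening in m.
Only numpy, scipy, OpenCV 4.12 (cv2) and the standard library are available. Lean on these libraries where they do the work, as an engineer would, in place of code of your own. Each camera call takes 0.05 s, during which the arm holds its last target.

## Task

Hang the cups that stand mouth-down on the drying mat on the draining rack so that they can drain: the two handled mugs on the two short pegs and the tall straw cup on the free tall peg, each let down mouth-down over its peg until it is fully home, with its floor resting on the peg's tip. Turn the mug handles so that no cup touches another cup, the blue bottle already hanging there or the tray, then let go; leave the blue bottle and everything else where it is.

Things in the scene. Friction and masses are not known exactly. Their poses are not given: they have to be found in the camera images.
- yellow_mug_center (a point): Yellow plastic toddler mug with one ear handle, mouth-down on the mat at the start: 80 mm tall, outside diameter 62 mm at the rim, 54 mm at the base (on top while mouth-down), wall 3, floor 4 mm, about 65 g. This point: on the axis, half-way up. z runs from mouth to base (up while mouth-down); the handle sticks out along +x. The inner floor is 36 mm along +z from this point.
- green_mug_center (a point): Green plastic toddler mug with one ear handle, mouth-down on the mat at the start: 80 mm tall, outside diameter 62 mm at the rim, 54 mm at the base (on top while mouth-down), wall 3, floor 4 mm, about 65 g. This point: on the axis, half-way up. z runs from mouth to base (up while mouth-down); the handle sticks out along +x. The inner floor is 36 mm along +z from this point.
- straw_cup_center (a point): Tall clear straw cup without its lid (transparent, orange base, no handle), mouth-down on the mat at the start: 118 mm tall, outside diameter 64 mm at the rim, 56 mm at the base (on top while mouth-down), wall 3, floor 8 mm, about 85 g. This point: on the axis, half-way up; z runs from mouth to base. The inner floor is 51 mm along +z from this point.
- short_peg_1_tip (a point): Very end, on the axis, of a short white peg: an 18 mm rod with round end, leaning 25 degrees from vertical to the rack's front. In this frame (z vertical, y along the row) the peg runs up along (-0.423, 0, 0.906). Tip 130 mm above the worktop. This peg is empty: one for a mug.
- short_peg_2_tip (a point): Very end, on the axis, of a short white peg: an 18 mm rod with round end, leaning 25 degrees from vertical to the rack's front. In this frame (z vertical, y along the row) the peg runs up along (-0.423, 0, 0.906). Tip 130 mm above the worktop. This peg is empty: one for a mug.
- tall_peg_free_tip (a point): Very end, on the axis, of a tall grey peg: an 18 mm rod with round end, leaning 25 degrees from vertical to the rack's front. In this frame (z vertical, y along the row) the peg runs up along (-0.423, 0, 0.906). Tip 163 mm above the worktop. This peg is empty: the one for the straw cup.
- tall_peg_used_tip (a point): Very end, on the axis, of a tall grey peg: an 18 mm rod with round end, leaning 25 degrees from vertical to the rack's front. In this frame (z vertical, y along the row) the peg runs up along (-0.423, 0, 0.906). Tip 163 mm above the worktop. The blue bottle already hangs on this peg.
- rack: White draining rack, fixed: a drip tray 180 mm (x) by 390 mm (y), deck 20 mm high, lip 28 mm; origin under the tray, 5 mm behind its middle, z up. Four pegs in a row along y, 100 mm apart, feet at x = +50 mm, all leaning to its front (-x, roughly towards the robot); which peg is where in the row varies. A cup fully home on a peg of its length hangs clear of the deck.
- mat: Grey drying mat, 310 mm (x) by 390 mm (y), 5 mm thick, fixed on the worktop; origin under its centre. Rack and mat may stand either way round, left or right.
- blue_bottle_center (a point): Blue open plastic bottle, 112 mm long and 56 mm in diameter, already hanging mouth-down on its tall peg, leaning 25 degrees with it; this point is half-way along its axis. Its frame's z is vertical. Loose: it must stay put.
- blue_bottle: The same blue bottle; its origin lies at worktop height at the foot of its peg.
- yellow_mug: The yellow mug; origin at the centre of its mouth, axes as for its centre point. The handle is an 8 mm bar, an ear reaching 54 mm from the axis along +x, between 18 and 68 mm from the mouth.
- green_mug: The green mug; origin at the centre of its mouth, axes as for its centre point. The handle is an 8 mm bar, an ear reaching 54 mm from the axis along +x, between 18 and 68 mm from the mouth.
- straw_cup: The straw cup; origin at the centre of its mouth, axes as for its centre point.
- flip_lid: Orange flip lid of the straw cup lying on the mat, 66 mm in diameter, 24 mm high; origin under its centre. Bystander.
- blue_spoon_1: Blue toddler spoon, about 125 mm long along its x, 10 mm high, its 28 mm wide bowl at +x, lying on the mat; origin under its middle. Bystander.
- blue_spoon_2: Blue toddler spoon, about 125 mm long along its x, 10 mm high, its 28 mm wide bowl at +x, lying on the mat; origin under its middle. Bystander.
- soap_bottle: Green washing-up liquid bottle with white cap, 56 mm in diameter, 170 mm tall, standing on the mat; origin under its centre. Bystander.
- steel_bowl: Small steel bowl, 100 mm in diameter at the rim, 48 mm tall, on the mat; origin under its centre. Bystander.
Not all that is in view belongs to the job. Several things look just like the straw_cup: the one meant starts nearest to the robot's base. There is more than one size of the green_mug; the job needs the largest.

How it is judged:
By the outcome, as a careful person would: the job done as asked, in the order asked, and still so for the second after the job is handed in, with the robot touching nothing.
It also fails if it takes over 72 s, if anything falls off the work surface, if the arm or the gripper's body presses on something with over 40 N, if the wrist force passes 120 N, or if a joint passes its speed limit or range.

## Working session

There is one attempt and no reset: what is moved stays moved. The work goes in short steps, Python scripts to look and compute and a tool call to move; the robot and the scene stay as the last step left them, time stands still between calls to the robot, and variables do not carry over. Pictures are saved under pics/ and viewed, and the job is handed in when it is done.

Besides the shell and the picture viewer there is one more tool, called after "Request:" as name([rows], argument=value, ...), one row to a line, values as JSON. drive_tool: Moves the arm, as the interface text tells. Its arguments: {"type":"object","properties":{"series":{"type":"array"},"fingers":{"type":"number"},"squeeze":{"type":"number"}},"required":["series"]}

```bash
ls; mkdir -p pics
python3 - <<'E'
from workcell import bot
import cv2
for n in ["scene","top","wrist"]:
    c=bot.calibration(n); im=bot.grab_frame(n); cv2.imwrite(f"pics/{n}0.png",im[:,:,::-1]); print(n,c)
print(bot.get_state(), bot.tips_ahead)
E
```

```text
pics
scene {'fovy': 50.37502295722293, 'cx': 250.84002943543706, 'cy': 192.08276014700198, 'distortion': array([-0.11039484,  0.        ,  0.        ,  0.        ,  0.        ]), 'world_from_camera': array([[-0.40679841,  0.77059252, -0.49061412,  1.12922051],
       [ 0.91351641,  0.34216425, -0.2200259 ,  0.32505552],
       [-0.0016797 , -0.53769024, -0.84314079,  1.11051455],
       [ 0.        ,  0.        ,  0.        ,  1.        ]])}
top {'fovy': 52.52151010177611, 'cx': 260.52067815598207, 'cy': 187.778371605807, 'distortion': array([-0.10178898,  0.        ,  0.        ,  0.        ,  0.        ]), 'world_from_camera': array([[-0.01853648, -0.99155326,  0.12836872,  0.42031417],
       [-0.99970224,  0.01634292, -0.01812031,  0.07341491],
       [ 0.01586933, -0.12866638, -0.99156095,  1.37840494],
       [ 0.        ,  0.        ,  0.        ,  1.        ]])}
wrist {'fovy': 69.9898911376192, 'cx': 256.76307123720596, 'cy': 193.4059082525047, 'distortion': array([-0.03383502,  0.        ,  0.        ,  0.        ,  0.        ]), 'world_from_camera': array([[ 0.32889672, -0.
[... 216 characters left out ...]
 ]])}
{'clock': 0.15, 'joint_positions': array([ 1.21339365,  0.33272042, -0.06470655,  1.46070597,  0.02161329,
        1.34992829, -0.08847858]), 'dq': array([ 0.00124204, -0.00112912,  0.00032568, -0.00347047,  0.00072203,
        0.00127497, -0.00030984]), 'joint_torque': array([ 1.10593854e-03, -6.23626399e+01,  2.49475823e-02, -3.90146899e+01,
       -6.12715166e-02,  3.70554999e-02,  1.53191190e-04]), 'tool_pos': array([ 0.2052777 , -0.5900472 ,  0.24096091]), 'ee_rot': array([-3.09663856e+00, -5.23352710e-01,  3.65976924e-04]), 'wrist_force': array([ 1.1781585 ,  1.05256395, -0.26406825]), 'torque': array([ 0.00935912,  0.00960065, -0.0241488 ]), 'opening': 0.08696384372047579} 0.019
```

View pics/scene0.png

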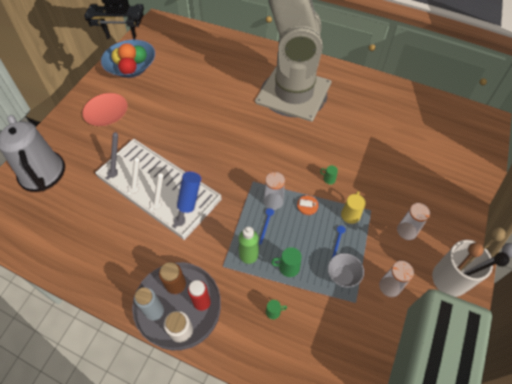

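View pics/top0.png

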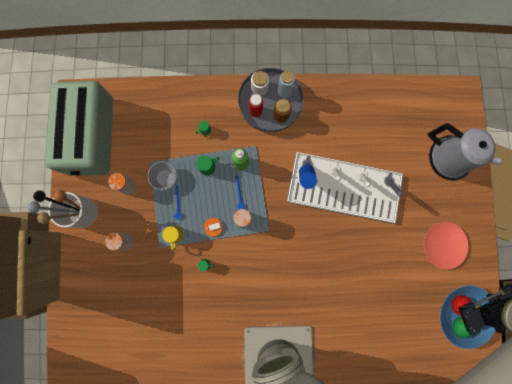

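View pics/wrist0.png

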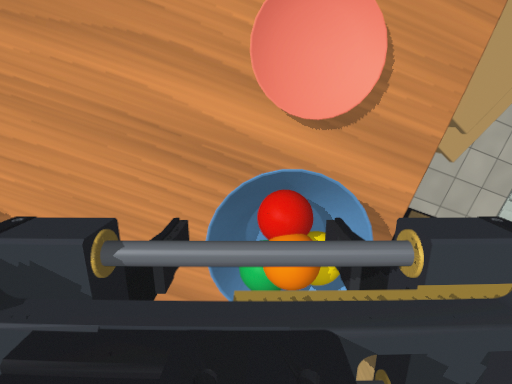

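```bash
cat > h.py <<'E'
import numpy as np, cv2
from workcell import bot
from scipy.spatial.transform import Rotation as R
def K(n):
    c=bot.calibration(n); f=192/np.tan(np.radians(c['fovy'])/2)
    return np.array([[f,0,c['cx']],[0,f,c['cy']],[0,0,1]]),np.array(c['distortion'],float),np.array(c['world_from_camera'])
def ray(n,uv,k=None):
    k=k or K(n); p=cv2.undistortPoints(np.array([[uv]],float),k[0],k[1])[0,0]
    d=k[2][:3,:3]@np.array([p[0],p[1],1]); return k[2][:3,3],d/np.linalg.norm(d)
def onz(n,uv,z,k=None):
    o,d=ray(n,uv,k); return o+d*(z-o[2])/d[2]
def proj(n,P,k=None):
    k=k or K(n); T=np.linalg.inv(k[2]); p=cv2.projectPoints(np.array(P,float).reshape(-1,1,3),cv2.Rodrigues(T[:3,:3])[0],T[:3,3],k[0],k[1])[0]
    return p.reshape(-1,2)
def tri(a,b):
    (o1,d1),(o2,d2)=a,b
    A=np.stack([d1,-d2],1); s=np.linalg.lstsq(A,o2-o1,rcond=None)[0]
    p,q=o1+s[0]*d1,o2+s[1]*d2; return (p+q)/2,np.linalg.norm(p-q)
def crop(src,x0,y0,x1,y1,s,out):
    im=cv2.imread(src)[y0:y1,x0:x1]; im=cv2.resize(im,None,fx=s,fy=s,interpolation=cv2.INTER_CUBIC); cv2.imwrite(out,im); print(im.shape)
E
python3 - <<'E'
from h import *
crop('pics/top0.png',280,145,410,230,6,'pics/c1.png')
crop('pics/scene0.png',90,130,230,240,5,'pics/c2.png')
crop('pics/top0.png',145,115,275,275,3.7,'pics/c3.png')
crop('pics/scene0.png',220,160,380,325,3.6,'pics/c4.png')
E
```

```text
(510, 780, 3)
(550, 700, 3)
(592, 481, 3)
(594, 576, 3)
```

View pics/c1.png

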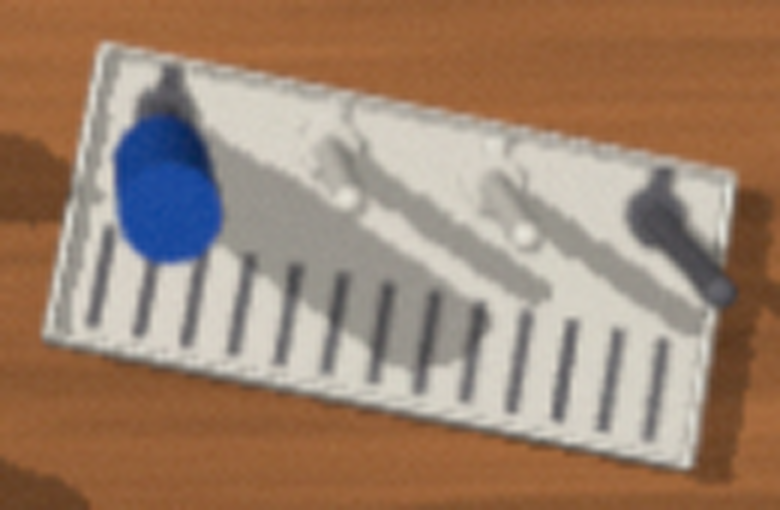

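View pics/c2.png

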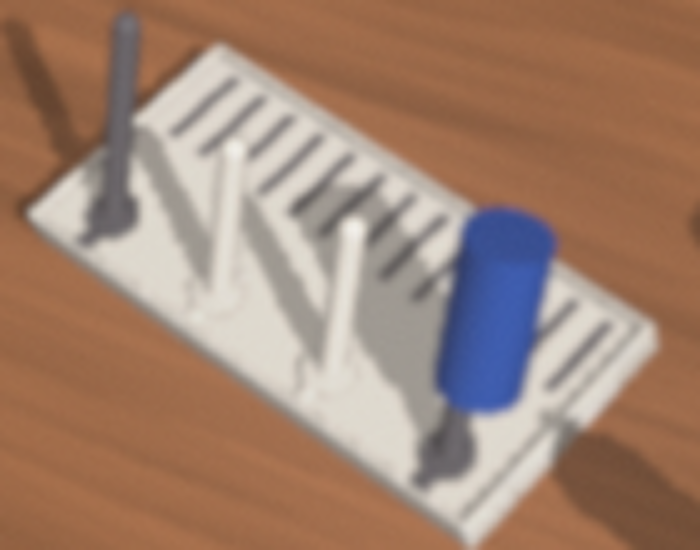

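View pics/c3.png

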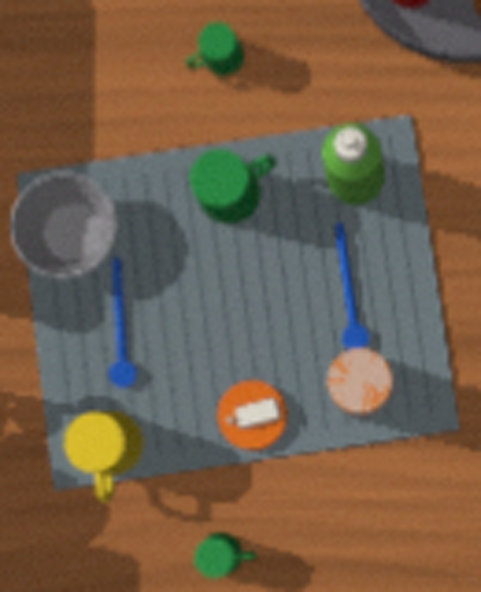

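View pics/c4.png

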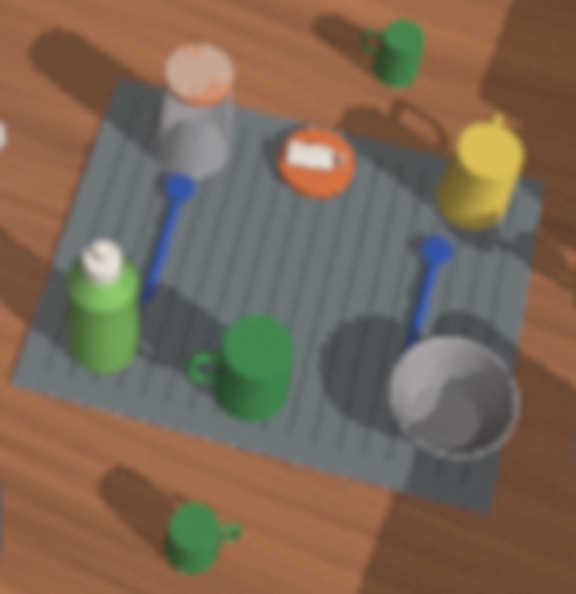

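Run:
```python
from h import *
kt,ks=K('top'),K('scene')
def px(p,o,s): return (o[0]+(p[0]+.5)/s-.5,o[1]+(p[1]+.5)/s-.5)
c1=lambda p:px(p,(280,145),6); c2=lambda p:px(p,(90,130),5); c3=lambda p:px(p,(145,115),3.7); c4=lambda p:px(p,(220,160),3.6)
def rep(name,ta,sb,z):
    P,e=tri(ray('top',ta,kt),ray('scene',sb,ks)); print(name,'tri',P.round(4),round(e,4),'top',onz('top',ta,z,kt)[:2].round(4),'scene',onz('scene',sb,z,ks)[:2].round(4))
rep('yellow',c3((95,441)),c4((490,150)),.085)
rep('green',c3((222,178)),c4((258,346)),.085)
rep('straw',c3((360,379)),c4((199,73)),.123)
rep('ydl handle end',c3((103,494)),c4((498,119)),.042)
rep('green handle end',c3((270,162)),c4((196,370)),.042)
z1=.130-.009*.906-.0; 
z1=.130-.009; zt=.163-.009
for nm,a,b,z in (('shortL',(346,197),(355,225),z1),('shortR',(525,233),(233,151),z1),('tall',(722,290),(127,23),zt)): rep(nm+' sphere ctr',c1(a),c2(b),z)
# tray lip corners z .028
for nm,p,q in (('BL',(105,43),(470,548)),('BR',(737,173),(28,212)),('FR',(692,468),(220,45)),('FL',(42,340),(658,335))): rep(nm,c1(p),c2(q),.028)
rep('soap',c3((350,142)),c4((102,258)),.17)
for p in [(117,181),(115,241)]: print('straw cand',onz('top',p,.118,kt))
```

```text
yellow tri [0.4385 0.3525 0.0875] 0.0033 top [0.4389 0.3514] scene [0.4361 0.3541]
green tri [0.6757 0.2394 0.0841] 0.0044 top [0.6762 0.2371] scene [0.6754 0.2415]
straw tri [0.4882 0.1134 0.1235] 0.0027 top [0.4887 0.1121] scene [0.4874 0.1146]
ydl handle end tri [0.3907 0.3503 0.0648] 0.0043 top [0.3908 0.353 ] scene [0.3737 0.353 ]
green handle end tri [0.6976 0.1992 0.0467] 0.0051 top [0.6993 0.1972] scene [0.6948 0.201 ]
shortL sphere ctr tri [ 0.6113 -0.1997  0.1305] 0.0024 top [ 0.6133 -0.2029] scene [ 0.606  -0.2035]
shortR sphere ctr tri [ 0.591  -0.3     0.1246] 0.0016 top [ 0.5918 -0.3019] scene [ 0.5888 -0.3014]
tall sphere ctr tri [ 0.5531 -0.3947  0.1601] 0.0037 top [ 0.5547 -0.3988] scene [ 0.5491 -0.3972]
BL tri [ 0.7244 -0.0819  0.0099] 0.0081 top [ 0.7221 -0.0836] scene [ 0.7298 -0.0714]
BR tri [ 0.6377 -0.4592  0.0306] 0.0023 top [ 0.6387 -0.4614] scene [ 0.6362 -0.4599]
FR tri [ 0.4631 -0.4217  0.0272] 0.0028 top [ 0.4636 -0.4227] scene [ 0.4633 -0.4197]
FL tri [ 0.5467 -0.0407  0.0166] 0.0034 top [ 0.5462 -0.0413] scene [ 0.5522 -0.0353]
soap tri [0.6906 0.1183 0.1606] 0.0027 top [0.6889 0.1167] scene [0.6945 0.1216]
straw cand [0.61386028 0.52379704 0.118     ]
straw cand [0.4172222  0.52561083 0.118     ]
```

Candidates (top view). Straw cup: (243,217), (117,181), (115,241); I choose (243,217), 0.50 m from the base and on the mat. The others are 0.67–0.81 m away. Green mug: (206,163), with small ones at (204,128) and (204,265); I choose the largest, (206,163). Crops c3/c4 confirm both choices. In the crops the pegs run, from +y, bottle (tall), short, short, tall free. First I move to a view over the rack.

Request:
drive_tool([
  [[1, -0.62, -0.2], 0],
  [[1, -0.62, -0.2], 0],
  [[1, -0.62, -0.2], 0],
  [[1, -0.62, -0.2], 0],
  [[1, -0.62, -0.2], 0],
  [[1, -0.62, -0.2], 0],
  [[1, -0.62, -0.2], 0],
  [[1, -0.62, -0.2], 0],
  [[1, -0.62, -0.2], 0],
  [[0.3, -0.2, 0], 0],
], fingers=100, squeeze=15)

```text
clock: 0.98
tool_pos: [0.4159, -0.3299, 0.2968]
ee_rot: [3.096, 0.534, 0.004]
wrist_force: [0.1, 0.7, -0.3]
opening: 0.0872
```

```bash
cat >> h.py <<'E'
def wpic(name):
    s=bot.get_state(); k=K('wrist'); im=bot.grab_frame('wrist'); cv2.imwrite(name+'.png',im[:,:,::-1]); np.savez(name,K=k[0],D=k[1],T=k[2]); return s
def wk(name): d=np.load(name+'.npz'); return d['K'],d['D'],d['T']
def st():
    s=bot.get_state(); M=R.from_rotvec(s['ee_rot']).as_matrix(); phi=np.degrees(np.arctan2(M[1,0],M[0,0]))
    print('t',round(s['clock'],2),'pos',s['tool_pos'].round(4),'phi',phi.round(1),'z',M[:,2].round(3),'F',s['wrist_force'].round(1),'open',round(s['opening'],4),'j7',s['joint_positions'][6].round(2)); return s,M
def go(P,phi=None):
    # units needed to bring TCP to P and heading to phi (shift given in the current axes)
    s,M=st(); d=M.T@(np.array(P)-s['tool_pos']); print('shift units',(d/.03).round(2),end=' ')
    if phi is not None:
        p=np.degrees(np.arctan2(M[1,0],M[0,0])); print('roll units',round(-((phi-p+180)%360-180)/5,2))
    else: print()
E
python3 - <<'E'
from h import *
wpic('pics/w1'); st()
E
```

```text
t 1.03 pos [ 0.4156 -0.33    0.2963] phi 19.6 z [ 0.002  0.001 -1.   ] F [ 0.4  1.  -0.5] open 0.0871 j7 -0.67
```

View pics/w1.png

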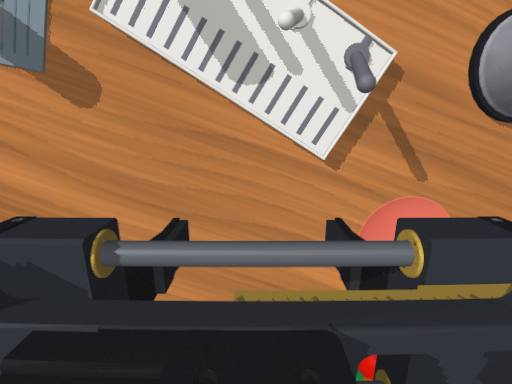

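Wrist view: tall tip near (366,83), right short tip near (292,20). The other short peg is out of frame, so I move further forward.

Request:
drive_tool([
  [[1, -0.4, 0], 0],
  [[1, -0.4, 0], 0],
  [[1, -0.4, 0], 0],
  [[0.7, -0.4, 0], 0],
  [[0, 0, 0], 0],
  [[0, 0, 0], 0],
  [[0, 0, 0], 0],
  [[0, 0, 0], 0],
  [[0, 0, 0], 0],
  [[0, 0, 0], 0],
])

```text
clock: 1.87
tool_pos: [0.5004, -0.254, 0.2956]
ee_rot: [3.098, 0.521, -0.0]
wrist_force: [0.6, 0.9, -0.5]
opening: 0.0868
```

Run:
```python
from h import *
wpic('pics/w2'); st()
crop('pics/w2.png',50,0,450,230,2,'pics/w2c.png')
```

```text
t 1.92 pos [ 0.5005 -0.2538  0.2956] phi 19.1 z [ 0. -0. -1.] F [ 0.   0.2 -0.7] open 0.0869 j7 -0.9
(460, 800, 3)
```

View pics/w2c.png

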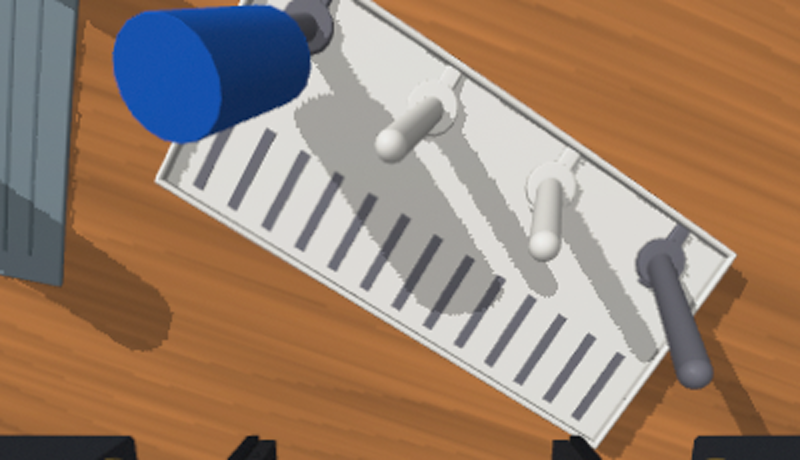

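Run:
```python
from h import *
k=wk('pics/w2'); f=lambda p:(50+(p[0]+.5)/2-.5,(p[1]+.5)/2-.5)
u=np.array([-.423*.977,.423*.212,.906])
for n,p,z in (('L',(391,146),.1218),('R',(544,245),.1218),('T',(694,373),.1548),('bottle top ctr',(168,76),.168)):
    c=onz('wrist',f(p),z,k); print(n,'sphere',c.round(4),'tip',(c+.009*u).round(4))
```

```text
L sphere [ 0.6104 -0.2035  0.1218] tip [ 0.6067 -0.2027  0.13  ]
R sphere [ 0.5895 -0.3011  0.1218] tip [ 0.5857 -0.3003  0.13  ]
T sphere [ 0.5523 -0.3957  0.1548] tip [ 0.5486 -0.3949  0.163 ]
bottle top ctr sphere [ 0.5999 -0.1028  0.168 ] tip [ 0.5961 -0.102   0.1762]
```

Request:
drive_tool([
  [[0.36, -0.93, 0], -1],
  [[0.44, -0.9, 0], -1],
  [[0.52, -0.86, 0], -1],
  [[0.59, -0.81, 0], -1],
  [[0.66, -0.75, 0], -1],
  [[0.72, -0.69, 0], -1],
  [[0.78, -0.62, 0], -1],
  [[0.83, -0.56, 0], -1],
  [[0.88, -0.48, 0], -1],
  [[0.91, -0.41, 0], -1],
])

```text
clock: 2.75
tool_pos: [0.5112, 0.0479, 0.2958]
ee_rot: [2.582, 1.788, 0.0]
wrist_force: [0.7, 0.4, -0.1]
opening: 0.0869
```

Request:
drive_tool([
  [[0.94, -0.33, 0], -1],
  [[0.97, -0.24, 0], -1],
  [[0.98, -0.15, 0], -1],
  [[0.99, -0.07, 0], -1],
  [[1, 0, 0], -1],
  [[1, 0.1, 0], -1],
  [[0.98, 0.19, 0.1], -1],
  [[0.96, 0.28, 0.1], -1],
  [[0.3, 0, 0.1], -1],
  [[0, 0, 0.1], -1],
])

```text
clock: 3.58
tool_pos: [0.514, 0.2979, 0.2833]
ee_rot: [-1.577, -2.715, -0.001]
wrist_force: [-0.1, 0.9, -0.0]
opening: 0.087
```

Run:
```python
from h import *
go([.53,.29,.26],145)
k=K('top');ks=K('scene');kw=wk('pics/w2')
t=(280+165.5/6-.5,145+212.5/6-.5); s=(90+510.5/5-.5,130+236.5/5-.5); w=(50+168.5/2-.5,77.5/2-.5)
print(tri(ray('top',t,k),ray('scene',s,ks)),tri(ray('scene',s,ks),ray('wrist',w,kw)))
```

```text
t 3.58 pos [0.514  0.2979 0.2833] phi 119.7 z [-0.001  0.002 -1.   ] F [-0.1  0.9 -0. ] open 0.087 j7 -0.29
shift units [-0.5   0.33  0.77] roll units -5.06
(array([ 0.59992699, -0.09612634,  0.16432064]), np.float64(0.0010829018862159752)) (array([ 0.59910373, -0.09816335,  0.16044808]), np.float64(0.0033610021074512086))
```

Request:
drive_tool([
  [[-0.1, 0.06, 0.15], -1],
  [[-0.1, 0.06, 0.15], -1],
  [[-0.1, 0.06, 0.15], -1],
  [[-0.1, 0.06, 0.15], -1],
  [[-0.1, 0.06, 0.15], -1],
  [[0, 0, 0], 0],
  [[0, 0, 0], 0],
  [[0, 0, 0], 0],
  [[0, 0, 0], 0],
  [[0, 0, 0], 0],
])

```text
clock: 4.42
tool_pos: [0.5317, 0.2889, 0.2614]
ee_rot: [0.968, 2.988, 0.0]
wrist_force: [-0.8, 0.2, 0.3]
opening: 0.0872
```

Run:
```python
from h import *
wpic('pics/w3'); st()
```

```text
t 4.47 pos [0.5317 0.2889 0.2614] phi 144.1 z [ 0.001 -0.    -1.   ] F [0.2 0.3 0.5] open 0.0872 j7 0.13
```

View pics/w3.png

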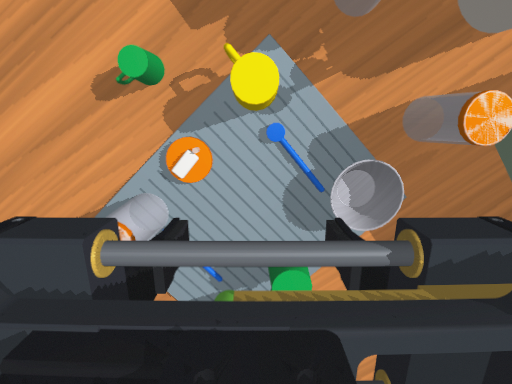

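Run:
```python
from h import *
crop('pics/w3.png',210,30,300,120,6,'pics/w3c.png')
```

```text
(540, 540, 3)
```

View pics/w3c.png

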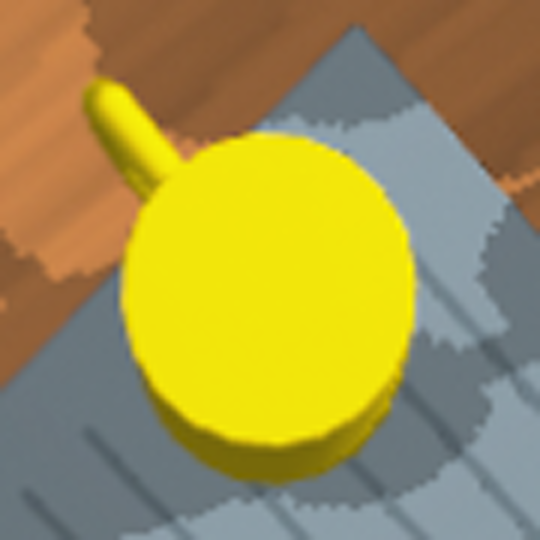

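Run:
```python
from h import *
k=wk('pics/w3'); f=lambda p:(210+(p[0]+.5)/6-.5,30+(p[1]+.5)/6-.5)
c=onz('wrist',f((268,288)),.085,k); h=onz('wrist',f((103,97)),.055,k); d=h-c
print(c,np.degrees(np.arctan2(d[1],d[0])),np.linalg.norm(d[:2]))
go([c[0],c[1],.20],145)
```

```text
[0.43668745 0.35407085 0.085     ] -176.61000965718318 0.050916116445388855
t 4.47 pos [0.5317 0.2889 0.2614] phi 144.1 z [ 0.001 -0.    -1.   ] F [0.2 0.3 0.5] open 0.0872 j7 0.13
shift units [ 3.84 -0.1   2.04] roll units -0.17
```

Request:
drive_tool([
  [[0.96, -0.02, 0.3], 0],
  [[0.96, -0.02, 0.3], 0],
  [[0.96, -0.02, 0.3], 0],
  [[0.96, -0.02, 0.3], 0],
  [[0, 0, 1], 0],
  [[0, 0, 1], 0],
  [[0, 0, 1], 0],
  [[0, 0, 1], 0],
  [[0, 0, 0.83], 0],
  [[0, 0, 0], 0],
])

```text
clock: 5.3
tool_pos: [0.435, 0.3521, 0.0758]
ee_rot: [-0.965, -2.986, 0.009]
wrist_force: [-0.2, -1.6, -1.2]
opening: 0.0872
```

Request:
drive_tool([
  [[0, 0, 0], 0],
  [[0, 0, 0], 0],
  [[0, 0, 0], 0],
  [[0, 0, 0], 0],
  [[0, 0, 0], 0],
  [[0, 0, 0], 0],
  [[0, 0, 0], 0],
  [[0, 0, 0], 0],
  [[0, 0, 0], 0],
  [[0, 0, 0], 0],
], fingers=0, squeeze=15)

```text
clock: 6.13
tool_pos: [0.4374, 0.3545, 0.0809]
ee_rot: [0.966, 2.988, 0.001]
wrist_force: [0.5, -2.1, 6.6]
opening: 0.0564
```

Run:
```python
from h import *
st(); wpic('pics/w4')
```

```text
t 6.13 pos [0.4374 0.3545 0.0809] phi 144.2 z [ 0.001  0.    -1.   ] F [ 0.5 -2.1  6.6] open 0.0564 j7 -0.15
```

View pics/w4.png

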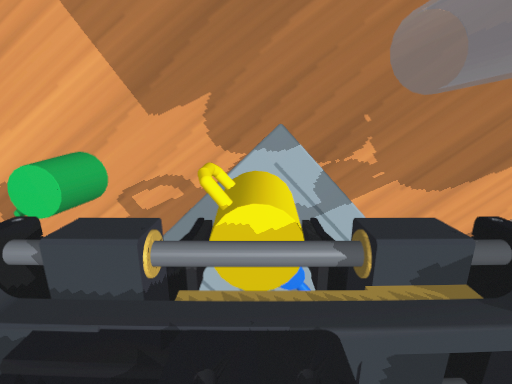

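Request:
drive_tool([
  [[0, 0, -0.5], 0],
  [[0, 0, -1], 0],
  [[0, 0, -1], 0],
  [[0, 0, -1], 0],
  [[0, 0, -1], 0],
  [[0, 0, -1], 0],
  [[-0.4, -0.3, -1], 0],
  [[-0.8, -0.58, -0.5], 0],
  [[-0.98, -0.71, 0], 0],
  [[-0.98, -0.71, 0], 0],
])

```text
clock: 7.02
tool_pos: [0.4733, 0.2427, 0.2922]
ee_rot: [0.962, 2.989, 0.002]
wrist_force: [0.7, 0.5, -1.2]
opening: 0.0562
```

Run:
```python
from h import *
go([.6227,-.205,.29],131)
wpic('pics/w5')
```

```text
t 7.02 pos [0.4733 0.2427 0.2922] phi 144.3 z [ 0.002  0.001 -1.   ] F [ 0.7  0.5 -1.2] open 0.0562 j7 0.25
shift units [-12.75  -9.22   0.07] roll units 2.67
```

View pics/w5.png

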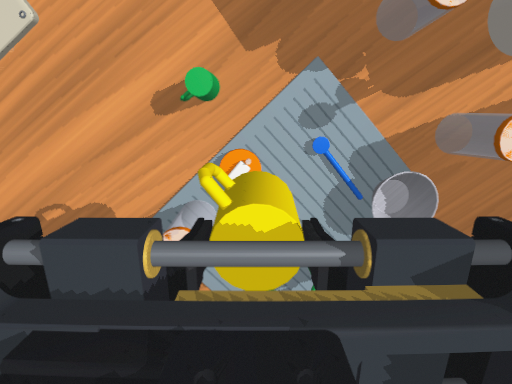

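Request:
drive_tool([
  [[-0.98, -0.71, 0], 0],
  [[-0.98, -0.71, 0], 0],
  [[-0.98, -0.71, 0], 0],
  [[-0.98, -0.71, 0], 0],
  [[-0.98, -0.71, 0], 0],
  [[-0.98, -0.71, 0], 0],
  [[-0.98, -0.71, 0], 0],
  [[-0.98, -0.71, 0], 0],
  [[-0.98, -0.71, 0], 0],
  [[-0.98, -0.71, 0], 0],
])

```text
clock: 7.9
tool_pos: [0.5873, -0.1033, 0.291]
ee_rot: [0.965, 2.989, -0.0]
wrist_force: [0.5, 1.3, -0.2]
opening: 0.0565
```

Request:
drive_tool([
  [[-0.98, -0.71, 0], 0],
  [[-0.98, -0.71, 0], 0],
  [[-0.98, -0.71, 0], 0],
  [[0, 0, 0], 0.9],
  [[0, 0, 0], 0.9],
  [[0, 0, 0], 0.87],
  [[0, 0, 0], 0],
  [[0, 0, 0], 0],
  [[0, 0, 0], 0],
  [[0, 0, 0], 0],
])

```text
clock: 8.73
tool_pos: [0.6213, -0.2051, 0.2904]
ee_rot: [1.304, 2.858, 0.0]
wrist_force: [-0.3, 0.2, -1.3]
opening: 0.0566
```

Run:
```python
from h import *
go([.6227,-.205,.21],131)
wpic('pics/w6')
im=bot.grab_frame('scene'); cv2.imwrite('pics/s6.png',im[:,:,::-1]); crop('pics/s6.png',90,110,230,240,4.5,'pics/s6c.png')
```

```text
t 8.73 pos [ 0.6213 -0.2051  0.2904] phi 131.0 z [ 0. -0. -1.] F [-0.3  0.2 -1.3] open 0.0566 j7 0.78
shift units [-0.03  0.04  2.68] roll units -0.01
(585, 630, 3)
```

View pics/w6.png

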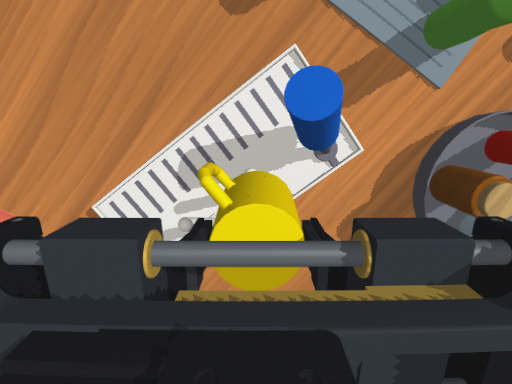

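View pics/s6c.png

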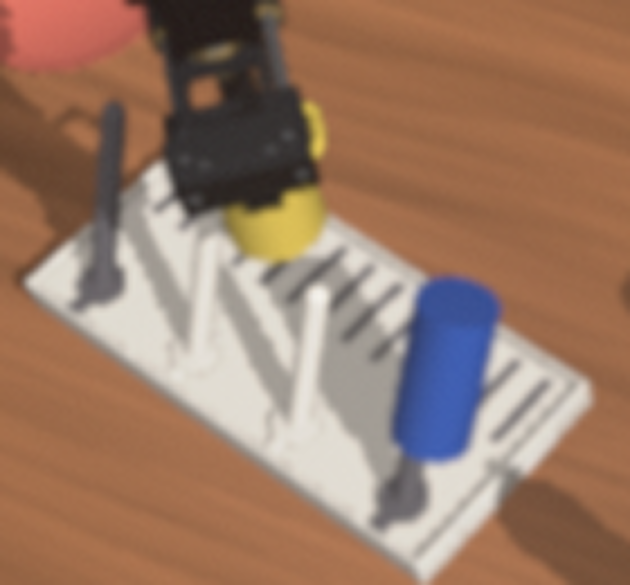

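Request:
drive_tool([
  [[0, 0.03, 0.7], 0],
  [[0, 0, 0.7], 0],
  [[0, 0, 0.7], 0],
  [[0, 0, 0.6], 0],
  [[0, 0, 0.4], 0],
  [[0, 0, 0.4], 0],
  [[0, 0, 0.4], 0],
  [[0, 0, 0.3], 0],
  [[0, 0, 0], 0],
  [[0, 0, 0], 0],
])

```text
clock: 9.67
tool_pos: [0.622, -0.2048, 0.1642]
ee_rot: [-1.307, -2.857, -0.0]
wrist_force: [0.7, 0.3, 0.9]
opening: 0.0565
```

Run:
```python
from h import *
go([.6227,-.205,.135],131)
im=bot.grab_frame('scene'); cv2.imwrite('pics/s7.png',im[:,:,::-1]); crop('pics/s7.png',90,110,230,240,4.5,'pics/s7c.png')
im=bot.grab_frame('top'); cv2.imwrite('pics/t7.png',im[:,:,::-1]); crop('pics/t7.png',280,125,410,230,5,'pics/t7c.png')
```

```text
t 9.67 pos [ 0.622  -0.2048  0.1642] phi 130.8 z [-0.  0. -1.] F [0.7 0.3 0.9] open 0.0565 j7 0.74
shift units [-0.02  0.01  0.97] roll units -0.03
(585, 630, 3)
(525, 650, 3)
```

View pics/s7c.png

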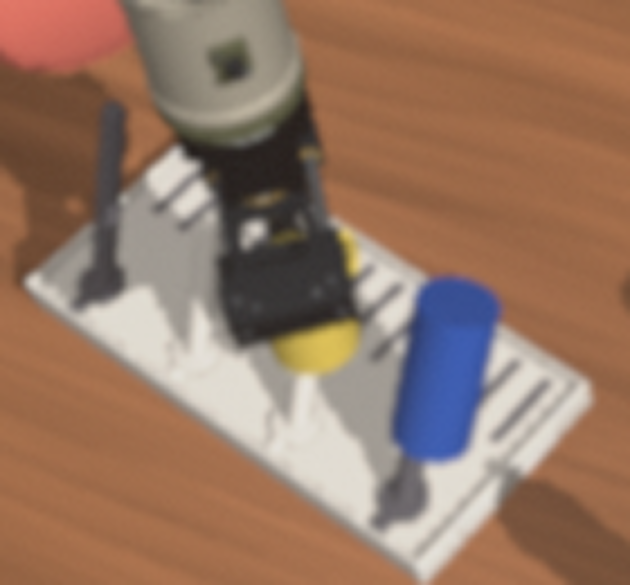

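View pics/t7c.png

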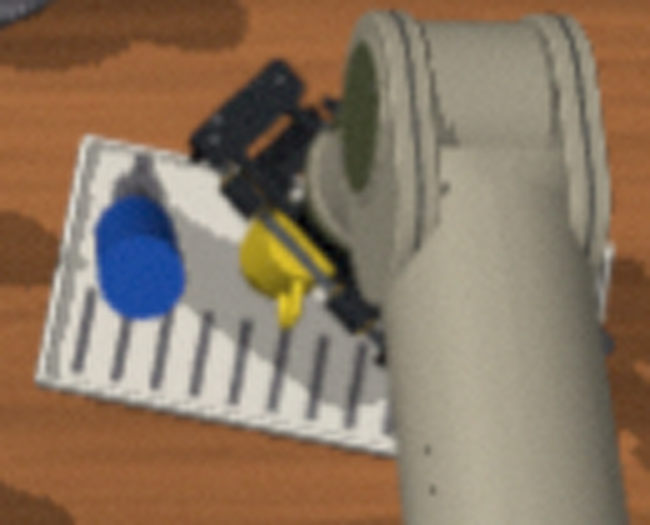

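Request:
drive_tool([
  [[0, 0, 0.2], 0],
  [[0, 0, 0.2], 0],
  [[0, 0, 0.2], 0],
  [[0, 0, 0.2], 0],
  [[0, 0, 0.1], 0],
  [[0, 0, 0.1], 0],
  [[0, 0, 0], 0],
  [[0, 0, 0], 0],
  [[0, 0, 0], 0],
  [[0, 0, 0], 0],
])

```text
clock: 10.6
tool_pos: [0.6222, -0.2049, 0.1345]
ee_rot: [1.307, 2.856, 0.0]
wrist_force: [0.5, 0.2, -0.3]
opening: 0.0566
```

Request:
drive_tool([
  [[0, 0, 0.05], 0],
  [[0, 0, 0.05], 0],
  [[0, 0, 0.05], 0],
  [[0, 0, 0.05], 0],
  [[0, 0, 0], 0],
  [[0, 0, 0], 0],
  [[0, 0, 0], 0],
  [[0, 0, 0], 0],
  [[0, 0, 0], 0],
  [[0, 0, 0], 0],
])

```text
clock: 11.43
tool_pos: [0.6225, -0.2048, 0.1301]
ee_rot: [1.306, 2.855, -0.0]
wrist_force: [-4.4, 1.0, 13.1]
opening: 0.0563
```

Run:
```python
from h import *
s,_=st(); print(s['torque'])
```

```text
t 11.43 pos [ 0.6225 -0.2048  0.1301] phi 130.8 z [ 0.001 -0.001 -1.   ] F [-4.4  1.  13.1] open 0.0563 j7 0.72
[0.28947064 0.90752687 0.02570818]
```

Request:
drive_tool([
  [[0, 0, -0.03], 0],
  [[0, 0, 0], 0],
  [[0, 0, 0], 0],
  [[0, 0, 0], 0],
  [[0, 0, 0], 0],
  [[0, 0, 0], 0],
  [[0, 0, 0], 0],
  [[0, 0, 0], 0],
  [[0, 0, 0], 0],
  [[0, 0, 0], 0],
], fingers=90)

```text
clock: 12.27
tool_pos: [0.622, -0.2048, 0.129]
ee_rot: [1.307, 2.857, -0.0]
wrist_force: [0.5, -1.4, 0.1]
opening: 0.0783
```

Run:
```python
from h import *
st(); wpic('pics/w8')
```

```text
t 12.27 pos [ 0.622  -0.2048  0.129 ] phi 130.8 z [ 0. -0. -1.] F [ 0.5 -1.4  0.1] open 0.0783 j7 0.72
```

View pics/w8.png

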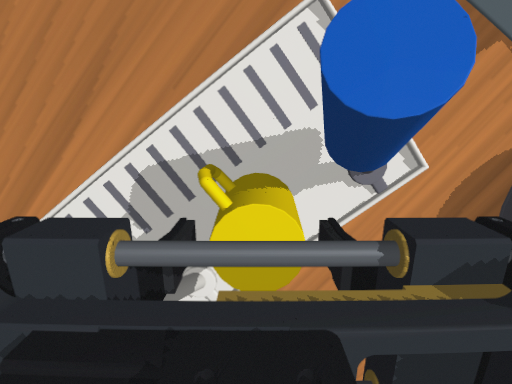

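Request:
drive_tool([
  [[0, 0, -0.3], 0],
  [[0, 0, -0.6], 0],
  [[0, 0, -1], 0],
  [[0, 0, -1], 0],
  [[0, 0, -1], 0],
  [[0, 0, -1], 0],
  [[0, 0, -0.8], 0],
  [[0.4, 0.6, 0], 0],
  [[0.64, 0.96, 0], 0],
  [[0.64, 0.96, 0], 0],
])

```text
clock: 13.15
tool_pos: [0.6464, -0.1175, 0.3014]
ee_rot: [1.31, 2.853, -0.0]
wrist_force: [0.8, -0.0, -0.4]
opening: 0.0788
```

Request:
drive_tool([
  [[0.64, 0.96, 0], 0],
  [[0.64, 0.96, 0], 0],
  [[0.64, 0.96, 0], 0],
  [[0.64, 0.96, 0], 0],
  [[0.64, 0.96, 0], 0],
  [[0.64, 0.96, 0], 0],
  [[0.64, 0.96, 0], 0.8],
  [[0.4, 0.6, 0], 0.8],
  [[0, 0, 0], 0.8],
  [[0, 0, 0], 0],
], fingers=100)

```text
clock: 13.98
tool_pos: [0.7178, 0.1391, 0.3003]
ee_rot: [-1.598, -2.704, -0.001]
wrist_force: [0.1, -0.3, 0.4]
opening: 0.0871
```

Run:
```python
from h import *
st(); wpic('pics/w9')
im=bot.grab_frame('scene'); cv2.imwrite('pics/s9.png',im[:,:,::-1]); crop('pics/s9.png',90,110,230,240,4.5,'pics/s9c.png')
im=bot.grab_frame('top'); cv2.imwrite('pics/t9.png',im[:,:,::-1]); crop('pics/t9.png',280,125,410,230,5,'pics/t9c.png')
```

```text
t 13.98 pos [0.7178 0.1391 0.3003] phi 118.8 z [-0.     0.001 -1.   ] F [ 0.1 -0.3  0.4] open 0.0871 j7 0.05
(585, 630, 3)
(525, 650, 3)
```

View pics/w9.png

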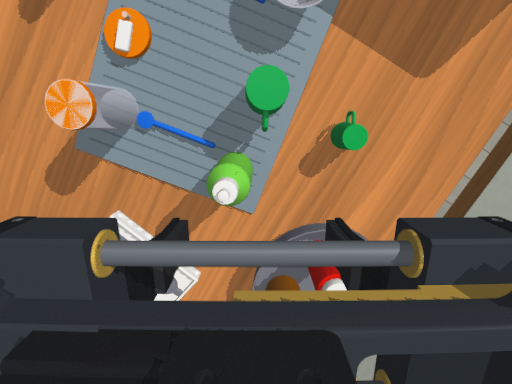

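View pics/s9c.png

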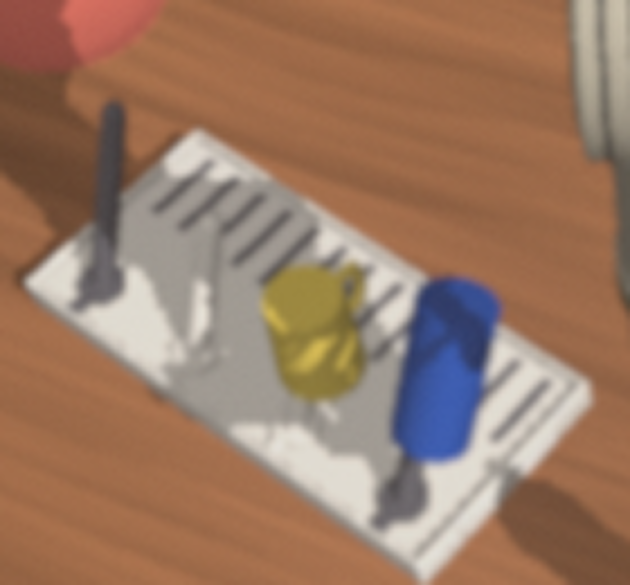

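View pics/t9c.png

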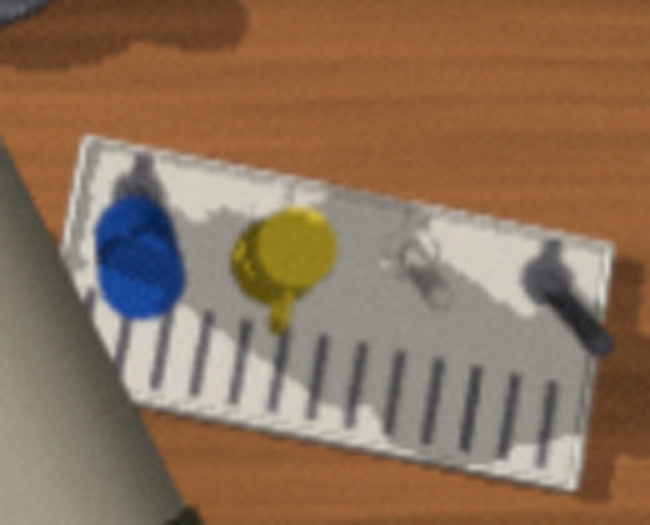

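Run:
```python
from h import *
t=(280+298.5/5-.5,125+249.5/5-.5); s=(90+302.5/4.5-.5,110+299.5/4.5-.5)
print(tri(ray('top',t),ray('scene',s)), onz('top',t,.135))
crop('pics/w9.png',200,40,330,150,5,'pics/w9c.png')
crop('pics/s9.png',135,155,205,215,9,'pics/s9d.png')
```

```text
(array([ 0.62113959, -0.20657285,  0.1318128 ]), np.float64(0.0018889851534084647)) [ 0.62104968 -0.20673685  0.135     ]
(550, 650, 3)
(540, 630, 3)
```

View pics/w9c.png

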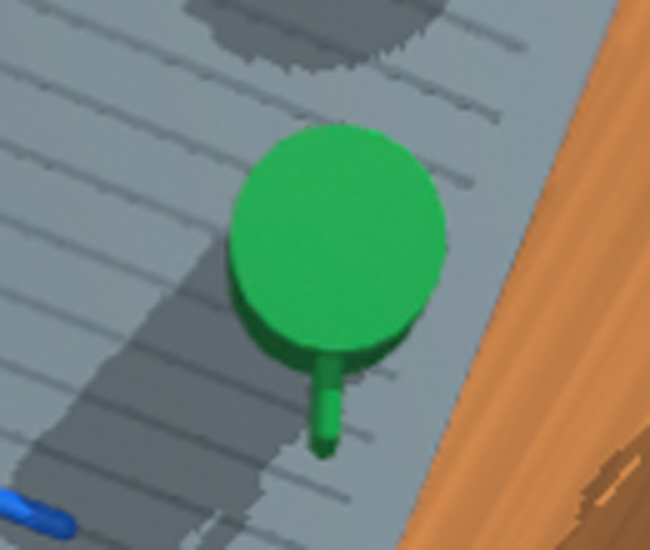

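View pics/s9d.png

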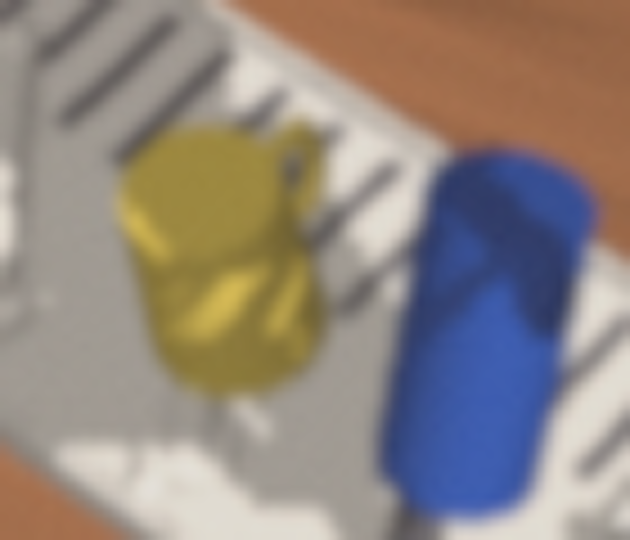

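Run:
```python
from h import *
k=wk('pics/w9'); f=lambda p:(200+(p[0]+.5)/5-.5,40+(p[1]+.5)/5-.5)
c=onz('wrist',f((338,238)),.085,k); h=onz('wrist',f((324,445)),.045,k); d=h-c
print(c,np.degrees(np.arctan2(d[1],d[0])),np.linalg.norm(d[:2]))
go([c[0],c[1],.08],119)
```

```text
[0.67609555 0.24172866 0.085     ] -63.45235435369406 0.05087235803038874
t 14.13 pos [0.7183 0.1355 0.3006] phi 118.9 z [ 0.001 -0.001 -1.   ] F [-0.5 -0.4 -0.6] open 0.0867 j7 0.06
shift units [3.79 0.48 7.35] roll units -0.02
```

Request:
drive_tool([
  [[0.95, 0.12, 0.4], 0],
  [[0.95, 0.12, 0.4], 0],
  [[0.95, 0.12, 0.4], 0],
  [[0.94, 0.12, 0.4], 0],
  [[0, 0, 1], 0],
  [[0, 0, 1], 0],
  [[0, 0, 1], 0],
  [[0, 0, 1], 0],
  [[0, 0, 1], 0],
  [[0, 0, 0.6], 0],
])

```text
clock: 14.97
tool_pos: [0.6753, 0.2407, 0.0809]
ee_rot: [-1.598, -2.704, 0.005]
wrist_force: [-0.6, 1.1, -0.5]
opening: 0.0867
```

Request:
drive_tool([
  [[0, 0, 0.15], 0],
  [[0, 0, 0], 0],
  [[0, 0, 0], 0],
  [[0, 0, 0], 0],
  [[0, 0, 0], 0],
  [[0, 0, 0], 0],
  [[0, 0, 0], 0],
  [[0, 0, 0], 0],
  [[0, 0, 0], 0],
  [[0, 0, 0], 0],
], fingers=0, squeeze=15)

```text
clock: 15.8
tool_pos: [0.6766, 0.2435, 0.081]
ee_rot: [1.598, 2.703, 0.002]
wrist_force: [-0.6, -0.2, 5.6]
opening: 0.0564
```

Run:
```python
from h import *
st(); wpic('pics/w10')
```

```text
t 15.8 pos [0.6766 0.2435 0.081 ] phi 118.8 z [ 0.002  0.001 -1.   ] F [-0.6 -0.2  5.6] open 0.0564 j7 -0.18
```

View pics/w10.png

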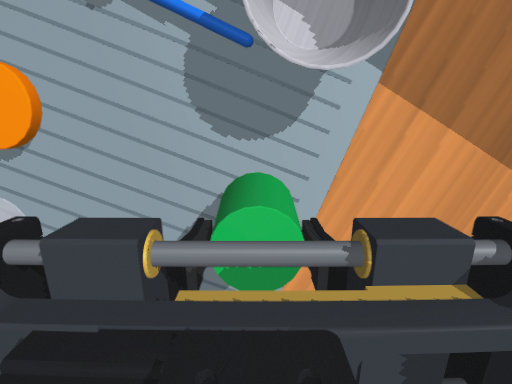

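Request:
drive_tool([
  [[0, 0, -0.5], 0],
  [[0, 0, -1], 0],
  [[0, 0, -1], 0],
  [[0, 0, -1], 0],
  [[0, 0, -1], 0],
  [[0, 0, -1], 0],
  [[0, 0, -1], 0],
  [[0, 0, -0.8], 0],
  [[-0.8, -0.6, 0], 1],
  [[-0.85, -0.53, 0], 1],
])

```text
clock: 16.68
tool_pos: [0.6668, 0.1862, 0.3013]
ee_rot: [1.827, 2.555, 0.006]
wrist_force: [0.5, -0.5, -1.0]
opening: 0.0564
```

Request:
drive_tool([
  [[-0.89, -0.45, 0], 1],
  [[-0.93, -0.37, 0], 1],
  [[-0.96, -0.29, 0], 1],
  [[-0.98, -0.2, 0], 1],
  [[-0.99, -0.12, 0], 1],
  [[-1, -0.03, 0], 1],
  [[-1, 0.06, 0], 1],
  [[-0.99, 0.14, 0], 1],
  [[-0.97, 0.23, 0], 1],
  [[-0.95, 0.31, 0], 1],
])

```text
clock: 17.52
tool_pos: [0.6256, -0.1143, 0.2998]
ee_rot: [2.739, 1.538, 0.001]
wrist_force: [0.3, 0.1, -0.8]
opening: 0.0563
```

Run:
```python
from h import *
go([.6017,-.3035,.29],-11)
```

```text
t 17.52 pos [ 0.6256 -0.1143  0.2998] phi 58.6 z [ 0.001 -0.    -1.   ] F [ 0.3  0.1 -0.8] open 0.0563 j7 -0.56
shift units [-5.8   2.6   0.33] roll units 13.92
```

Request:
drive_tool([
  [[-0.92, 0.39, 0], 1],
  [[-0.88, 0.47, 0], 1],
  [[-0.84, 0.55, 0], 1],
  [[-0.79, 0.62, 0], 1],
  [[-0.73, 0.68, 0], 1],
  [[-0.5, 0.6, 0], 1],
  [[0, 0, 0], 1],
  [[0, 0, 0], 1],
  [[0, 0, 0], 1],
  [[0, 0, 0], 1],
])

```text
clock: 18.35
tool_pos: [0.6025, -0.2848, 0.2995]
ee_rot: [-3.132, -0.236, -0.001]
wrist_force: [0.2, 0.1, -0.9]
opening: 0.0567
```

Request:
drive_tool([
  [[0, 0, 0], 1],
  [[0, 0, 0], 1],
  [[0, 0, 0], 1],
  [[0, 0, 0], 0.8],
  [[0, 0, 0], 0],
  [[0, 0, 0], 0],
  [[0, 0, 0], 0],
  [[0, 0, 0], 0],
  [[0, 0, 0], 0],
  [[0, 0, 0], 0],
])

```text
clock: 19.18
tool_pos: [0.6025, -0.2852, 0.2986]
ee_rot: [-3.129, 0.277, 0.0]
wrist_force: [-0.1, 0.6, -0.5]
opening: 0.0561
```

Run:
```python
from h import *
go([.6035,-.304,.21],-11)
wpic('pics/w11')
im=bot.grab_frame('scene'); cv2.imwrite('pics/s11.png',im[:,:,::-1]); crop('pics/s11.png',90,110,230,240,4.5,'pics/s11c.png')
```

```text
t 19.18 pos [ 0.6025 -0.2852  0.2986] phi -10.1 z [-0.  0. -1.] F [-0.1  0.6 -0.5] open 0.0561 j7 -1.44
shift units [0.14 0.61 2.95] roll units 0.17
(585, 630, 3)
```

View pics/w11.png

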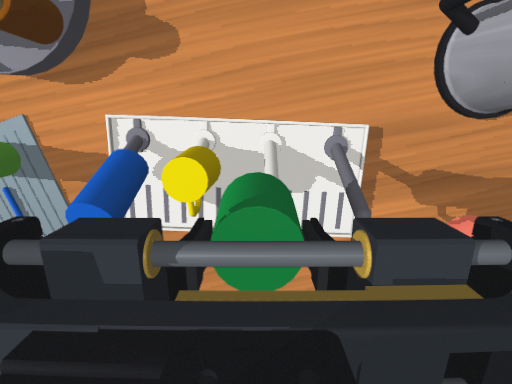

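View pics/s11c.png

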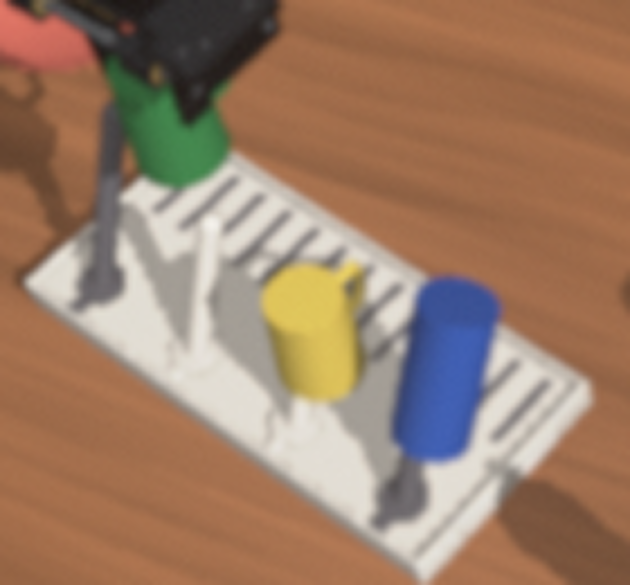

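Request:
drive_tool([
  [[0.1, 0.4, 0.3], 0.17],
  [[0.04, 0.21, 0.7], 0],
  [[0, 0, 0.7], 0],
  [[0, 0, 0.7], 0],
  [[0, 0, 0.6], 0],
  [[0, 0, 0.5], 0],
  [[0, 0, 0.5], 0],
  [[0, 0, 0.4], 0],
  [[0, 0, 0], 0],
  [[0, 0, 0], 0],
])

```text
clock: 20.12
tool_pos: [0.603, -0.3044, 0.1659]
ee_rot: [-3.127, 0.302, 0.002]
wrist_force: [-0.7, -0.2, -0.6]
opening: 0.0565
```

Run:
```python
from h import *
go([.6035,-.304,.135],-11)
im=bot.grab_frame('scene'); cv2.imwrite('pics/s12.png',im[:,:,::-1]); crop('pics/s12.png',90,110,230,240,4.5,'pics/s12c.png')
```

```text
t 20.12 pos [ 0.603  -0.3044  0.1659] phi -11.1 z [-0.001  0.    -1.   ] F [-0.7 -0.2 -0.6] open 0.0565 j7 -1.44
shift units [ 0.02 -0.02  1.03] roll units -0.01
(585, 630, 3)
```

View pics/s12c.png

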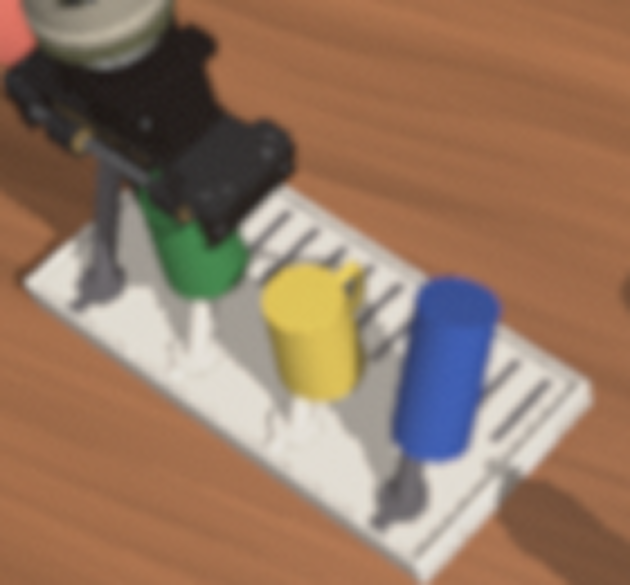

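Request:
drive_tool([
  [[0, 0, 0.2], 0],
  [[0, 0, 0.2], 0],
  [[0, 0, 0.2], 0],
  [[0, 0, 0.2], 0],
  [[0, 0, 0.15], 0],
  [[0, 0, 0.1], 0],
  [[0, 0, 0], 0],
  [[0, 0, 0], 0],
  [[0, 0, 0], 0],
  [[0, 0, 0], 0],
])

```text
clock: 21.0
tool_pos: [0.6036, -0.304, 0.1355]
ee_rot: [3.127, -0.301, 0.001]
wrist_force: [-0.0, 0.5, -0.6]
opening: 0.0562
```

Request:
drive_tool([
  [[0, 0, 0.05], 0],
  [[0, 0, 0.05], 0],
  [[0, 0, 0.05], 0],
  [[0, 0, 0], 0],
  [[0, 0, 0], 0],
  [[0, 0, 0], 0],
  [[0, 0, 0], 0],
  [[0, 0, 0], 0],
  [[0, 0, 0], 0],
  [[0, 0, 0], 0],
])

```text
clock: 21.83
tool_pos: [0.6034, -0.304, 0.1306]
ee_rot: [3.127, -0.302, 0.0]
wrist_force: [-0.6, -0.5, 1.6]
opening: 0.0568
```

Request:
drive_tool([
  [[0, 0, 0.04], 0],
  [[0, 0, 0.04], 0],
  [[0, 0, 0], 0],
  [[0, 0, 0], 0],
  [[0, 0, 0], 0],
  [[0, 0, 0], 0],
  [[0, 0, 0], 0],
  [[0, 0, 0], 0],
  [[0, 0, 0], 0],
  [[0, 0, 0], 0],
])

```text
clock: 22.67
tool_pos: [0.6038, -0.3041, 0.1301]
ee_rot: [3.126, -0.302, 0.002]
wrist_force: [-4.3, 2.5, 13.2]
opening: 0.0562
```

Request:
drive_tool([
  [[0, 0, -0.04], 0],
  [[0, 0, 0], 0],
  [[0, 0, 0], 0],
  [[0, 0, 0], 0],
  [[0, 0, 0], 0],
  [[0, 0, 0], 0],
  [[0, 0, 0], 0],
  [[0, 0, 0], 0],
  [[0, 0, 0], 0],
  [[0, 0, 0], 0],
], fingers=88)

```text
clock: 23.5
tool_pos: [0.6034, -0.3039, 0.1293]
ee_rot: [3.127, -0.302, 0.0]
wrist_force: [0.0, 0.0, 0.4]
opening: 0.0769
```

Request:
drive_tool([
  [[0, 0, -0.3], 0],
  [[0, 0, -0.6], 0],
  [[0, 0, -1], 0],
  [[0, 0, -1], 0],
  [[0, 0, -1], 0],
  [[0, 0, -1], 0],
  [[0, 0, -0.8], 0],
  [[-0.4, -0.6, 0], 0],
  [[-0.67, -0.98, 0], 0],
  [[-0.67, -0.98, 0], 0],
])

```text
clock: 24.33
tool_pos: [0.5663, -0.2183, 0.3011]
ee_rot: [3.127, -0.304, 0.002]
wrist_force: [0.2, 0.6, -0.0]
opening: 0.0767
```

Request:
drive_tool([
  [[-0.67, -0.98, 0], 0],
  [[-0.67, -0.98, 0], 0],
  [[-0.67, -0.98, 0], 0],
  [[-0.67, -0.98, 0], 0],
  [[-0.67, -0.98, 0], 0],
  [[-0.67, -0.98, 0], 0],
  [[-0.67, -0.98, 0], 0],
  [[-0.67, -0.98, 0], 0],
  [[-0.67, -0.98, 0], 0],
  [[-0.6, -0.9, 0], 0],
], fingers=100)

```text
clock: 25.17
tool_pos: [0.4261, 0.1077, 0.3013]
ee_rot: [3.127, -0.3, 0.002]
wrist_force: [1.2, 0.4, -0.9]
opening: 0.0866
```

Request:
drive_tool([
  [[0, 0, 0], 0],
  [[0, 0, 0], 0],
  [[0, 0, 0], 0],
  [[0, 0, 0], 0],
  [[0, 0, 0], 0],
  [[0, 0, 0], 0],
  [[0, 0, 0], 0],
  [[0, 0, 0], 0],
  [[0, 0, 0], 0],
  [[0, 0, 0], 0],
])

```text
clock: 26.0
tool_pos: [0.4273, 0.1056, 0.3003]
ee_rot: [3.127, -0.302, -0.0]
wrist_force: [-1.1, 0.7, -1.2]
opening: 0.0872
```

Run:
```python
from h import *
st(); wpic('pics/w13')
im=bot.grab_frame('scene'); cv2.imwrite('pics/s13.png',im[:,:,::-1]); crop('pics/s13.png',90,110,230,240,4.5,'pics/s13c.png')
im=bot.grab_frame('top'); cv2.imwrite('pics/t13.png',im[:,:,::-1]); crop('pics/t13.png',280,125,410,230,5,'pics/t13c.png')
```

```text
t 26.0 pos [0.4273 0.1056 0.3003] phi -11.0 z [-0. -0. -1.] F [-1.1  0.7 -1.2] open 0.0872 j7 -2.05
(585, 630, 3)
(525, 650, 3)
```

View pics/w13.png

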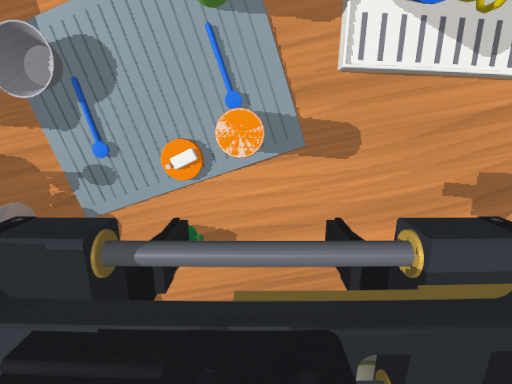

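View pics/s13c.png

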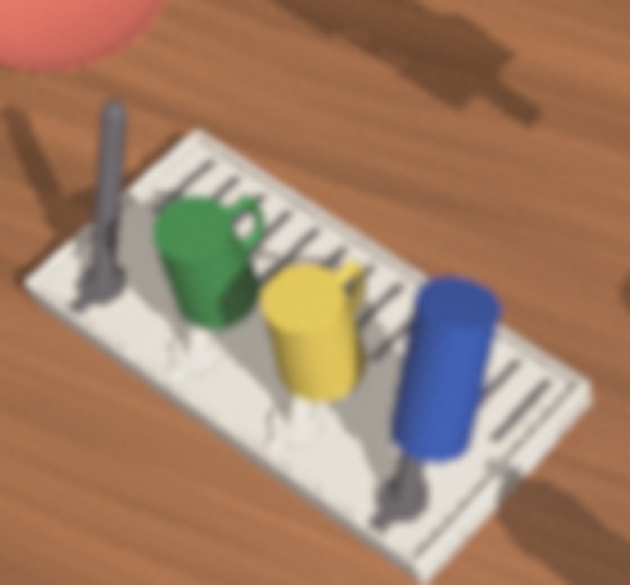

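View pics/t13c.png

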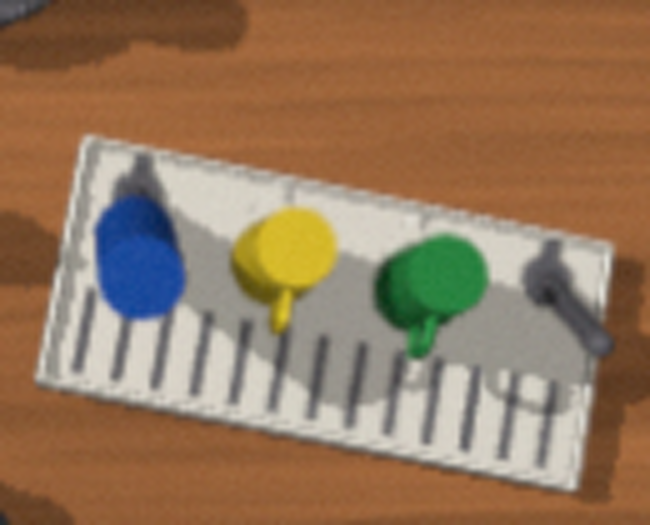

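Run:
```python
from h import *
k=wk('pics/w13')
im=cv2.imread('pics/w13.png'); hsv=cv2.cvtColor(im,cv2.COLOR_BGR2HSV)
crop('pics/w13.png',200,95,280,175,7,'pics/w13c.png')
c=onz('wrist',(239.8,132.8),.123,k); print(c)
go([c[0],c[1],.108],-11)
```

```text
(560, 560, 3)
[0.48707144 0.11325133 0.123     ]
t 26.15 pos [0.4273 0.1057 0.3003] phi -11.0 z [ 0. -0. -1.] F [ 0.  -0.1 -0.4] open 0.0868 j7 -2.05
shift units [ 1.91 -0.63  6.41] roll units -0.0
```

View pics/w13c.png

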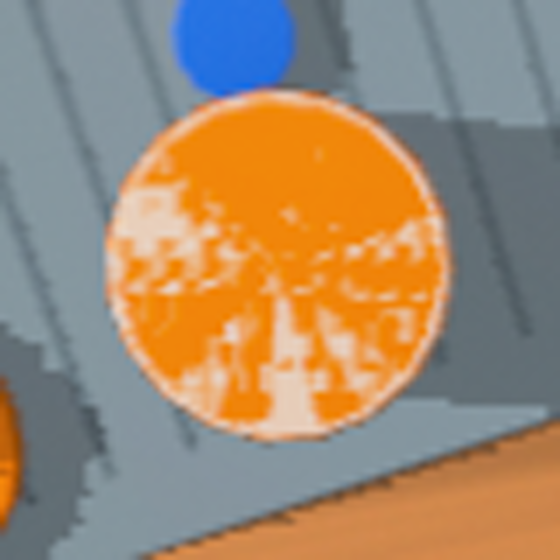

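Request:
drive_tool([
  [[0.64, -0.21, 0.2], 0],
  [[0.64, -0.21, 0.3], 0],
  [[0.63, -0.2, 0.3], 0],
  [[0, 0, 0.9], 0],
  [[0, 0, 1], 0],
  [[0, 0, 1], 0],
  [[0, 0, 1], 0],
  [[0, 0, 0.9], 0],
  [[0, 0, 0.6], 0],
  [[0, 0, 0.2], 0],
])

```text
clock: 26.98
tool_pos: [0.4854, 0.1125, 0.1054]
ee_rot: [3.126, -0.301, -0.007]
wrist_force: [-0.3, 0.9, 0.1]
opening: 0.0868
```

Request:
drive_tool([
  [[0, 0, 0], 0],
  [[0, 0, 0], 0],
  [[0, 0, 0], 0],
  [[0, 0, 0], 0],
  [[0, 0, 0], 0],
  [[0, 0, 0], 0],
  [[0, 0, 0], 0],
  [[0, 0, 0], 0],
  [[0, 0, 0], 0],
  [[0, 0, 0], 0],
], fingers=0, squeeze=12)

```text
clock: 27.82
tool_pos: [0.4878, 0.1132, 0.1091]
ee_rot: [-3.127, 0.302, -0.002]
wrist_force: [-0.1, -0.0, 6.8]
opening: 0.0585
```

Run:
```python
from h import *
st(); wpic('pics/w14')
```

```text
t 27.82 pos [0.4878 0.1132 0.1091] phi -11.0 z [ 0.002  0.    -1.   ] F [-0.1 -0.   6.8] open 0.0585 j7 -2.2
```

View pics/w14.png

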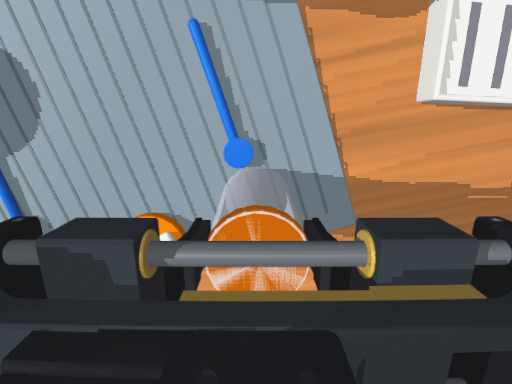

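Request:
drive_tool([
  [[0, 0, -0.5], 0],
  [[0, 0, -1], 0],
  [[0, 0, -1], 0],
  [[0, 0, -1], 0],
  [[0, 0, -1], 0],
  [[0, 0, -1], 0],
  [[0, 0, -1], 0],
  [[0, 0.2, -0.9], 0],
  [[0.2, 0.6, 0], 0],
  [[0.36, 1, 0], 0],
])

```text
clock: 28.7
tool_pos: [0.4933, 0.0594, 0.3322]
ee_rot: [-3.127, 0.293, -0.005]
wrist_force: [0.9, 0.3, -1.9]
opening: 0.0588
```

Request:
drive_tool([
  [[0.36, 1, 0], 0],
  [[0.36, 1, 0], 0],
  [[0.36, 1, 0], 0],
  [[0.36, 1, 0], 0],
  [[0.36, 1, 0], 0],
  [[0.36, 1, 0], 0],
  [[0.36, 1, 0], 0],
  [[0.36, 1, 0], 0],
  [[0.36, 1, 0], 0],
  [[0.36, 1, 0], 0],
])

```text
clock: 29.53
tool_pos: [0.5417, -0.2599, 0.33]
ee_rot: [3.127, -0.302, -0.001]
wrist_force: [-0.5, -0.5, 0.1]
opening: 0.0588
```

Request:
drive_tool([
  [[0.36, 1, 0], 0],
  [[0.36, 1, 0], 0],
  [[0.36, 1, 0], 0],
  [[0.3, 0.8, 0], 0],
  [[0, 0, 0], 0],
  [[0, 0, 0], 0],
  [[0, 0, 0], 0],
  [[0, 0, 0], 0],
  [[0, 0, 0], 0],
  [[0, 0, 0], 0],
])

```text
clock: 30.37
tool_pos: [0.561, -0.3772, 0.3308]
ee_rot: [3.127, -0.3, 0.001]
wrist_force: [-0.4, 0.1, -1.4]
opening: 0.0584
```

Run:
```python
from h import *
go([.5667,-.399,.275],-12)
wpic('pics/w15')
im=bot.grab_frame('scene'); cv2.imwrite('pics/s15.png',im[:,:,::-1]); crop('pics/s15.png',80,90,230,240,4,'pics/s15c.png')
```

```text
t 30.37 pos [ 0.561  -0.3772  0.3308] phi -10.9 z [ 0. -0. -1.] F [-0.4  0.1 -1.4] open 0.0584 j7 -1.29
shift units [0.32 0.68 1.86] roll units 0.21
(600, 600, 3)
```

View pics/w15.png

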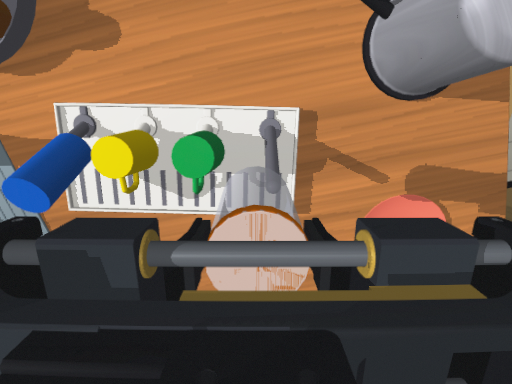

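View pics/s15c.png

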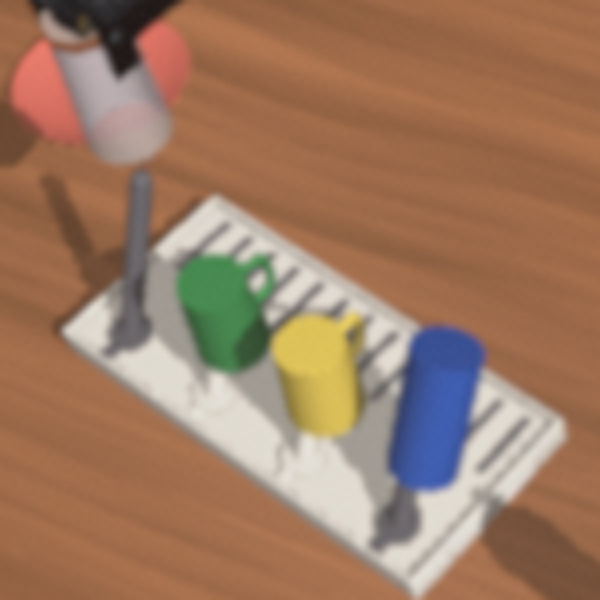

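Now align with the tall peg, lower to just above its tip, then insert part-way.

Request:
drive_tool([
  [[0.16, 0.34, 0.2], 0.2],
  [[0.16, 0.34, 0.3], 0],
  [[0, 0, 0.5], 0],
  [[0, 0, 0.5], 0],
  [[0, 0, 0.5], 0],
  [[0, 0, 0.5], 0],
  [[0, 0, 0.5], 0],
  [[0, 0, 0.4], 0],
  [[0, 0, 0], 0],
  [[0, 0, 0], 0],
])

```text
clock: 31.3
tool_pos: [0.5658, -0.4005, 0.2273]
ee_rot: [-3.124, 0.33, 0.002]
wrist_force: [-0.2, -0.1, -0.6]
opening: 0.0587
```

Run:
```python
from h import *
go([.5667,-.399,.2],-12)
wpic('pics/w16')
im=bot.grab_frame('scene'); cv2.imwrite('pics/s16.png',im[:,:,::-1]); crop('pics/s16.png',80,110,180,210,6,'pics/s16c.png')
```

```text
t 31.3 pos [ 0.5658 -0.4005  0.2273] phi -12.0 z [-0.001  0.001 -1.   ] F [-0.2 -0.1 -0.6] open 0.0587 j7 -1.29
shift units [ 0.02 -0.06  0.91] roll units -0.01
(600, 600, 3)
```

View pics/w16.png

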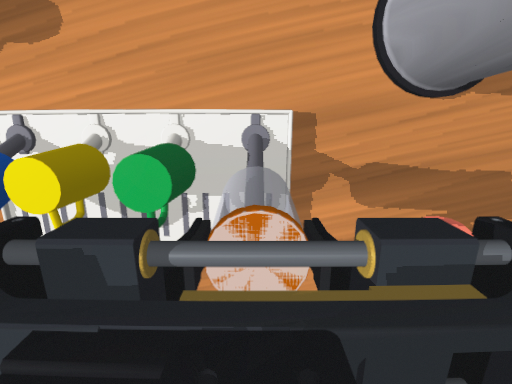

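View pics/s16c.png

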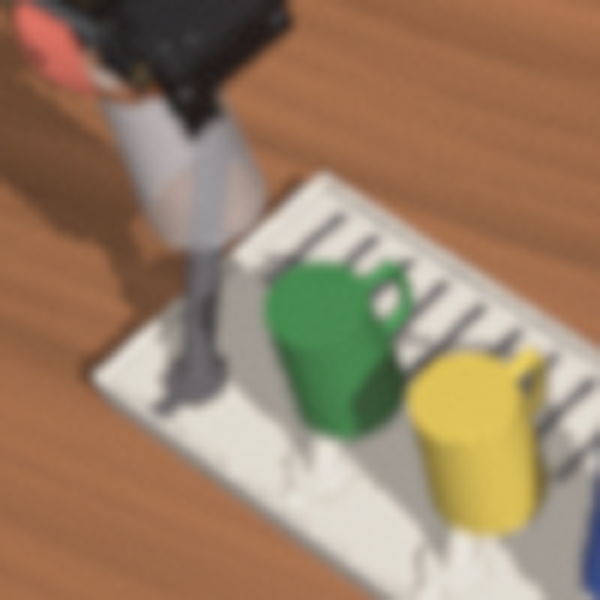

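Request:
drive_tool([
  [[0, -0.05, 0.2], 0],
  [[0, 0, 0.2], 0],
  [[0, 0, 0.2], 0],
  [[0, 0, 0.2], 0],
  [[0, 0, 0.1], 0],
  [[0, 0, 0.1], 0],
  [[0, 0, 0], 0],
  [[0, 0, 0], 0],
  [[0, 0, 0], 0],
  [[0, 0, 0], 0],
])

```text
clock: 32.23
tool_pos: [0.5666, -0.3987, 0.1988]
ee_rot: [3.124, -0.329, 0.001]
wrist_force: [0.4, -0.1, -1.0]
opening: 0.0584
```

Request:
drive_tool([
  [[0, 0, 0.1], 0],
  [[0, 0, 0.1], 0],
  [[0, 0, 0.1], 0],
  [[0, 0, 0.1], 0],
  [[0, 0, 0], 0],
  [[0, 0, 0], 0],
  [[0, 0, 0], 0],
  [[0, 0, 0], 0],
  [[0, 0, 0], 0],
  [[0, 0, 0], 0],
])

```text
clock: 33.07
tool_pos: [0.5665, -0.3987, 0.1865]
ee_rot: [3.124, -0.329, 0.0]
wrist_force: [0.2, 0.7, -0.7]
opening: 0.0587
```

Request:
drive_tool([
  [[0, 0, 0.1], 0],
  [[0, 0, 0.1], 0],
  [[0, 0, 0.1], 0],
  [[0, 0, 0], 0],
  [[0, 0, 0], 0],
  [[0, 0, 0], 0],
  [[0, 0, 0], 0],
  [[0, 0, 0], 0],
  [[0, 0, 0], 0],
  [[0, 0, 0], 0],
])

```text
clock: 33.9
tool_pos: [0.5665, -0.3986, 0.1775]
ee_rot: [3.124, -0.329, 0.0]
wrist_force: [1.1, -0.2, -0.5]
opening: 0.0581
```

Run:
```python
from h import *
print(st()[0]['torque'])
wpic('pics/w17')
im=bot.grab_frame('scene'); cv2.imwrite('pics/s17.png',im[:,:,::-1]); crop('pics/s17.png',80,110,180,210,6,'pics/s17c.png')
```

```text
t 33.9 pos [ 0.5665 -0.3986  0.1775] phi -12.0 z [ 0. -0. -1.] F [ 1.1 -0.2 -0.5] open 0.0581 j7 -1.3
[ 0.02796668 -0.14768269 -0.02973032]
(600, 600, 3)
```

View pics/w17.png

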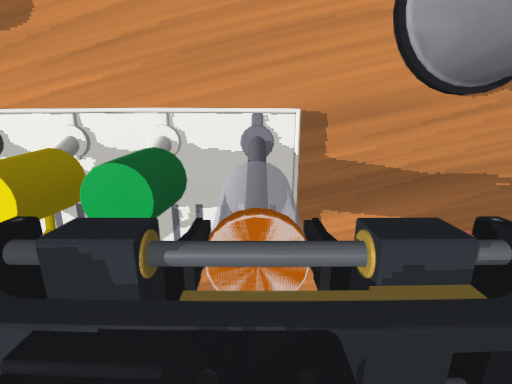

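View pics/s17c.png

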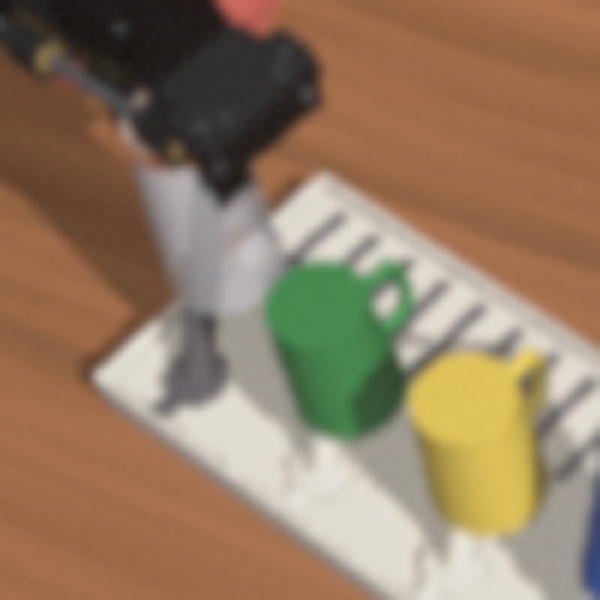

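Request:
drive_tool([
  [[0, 0, 0.1], 0],
  [[0, 0, 0.1], 0],
  [[0, 0, 0.1], 0],
  [[0, 0, 0], 0],
  [[0, 0, 0], 0],
  [[0, 0, 0], 0],
  [[0, 0, 0], 0],
  [[0, 0, 0], 0],
  [[0, 0, 0], 0],
  [[0, 0, 0], 0],
], squeeze=10)

```text
clock: 34.83
tool_pos: [0.5665, -0.3986, 0.1685]
ee_rot: [3.124, -0.329, 0.0]
wrist_force: [1.2, -0.1, -0.4]
opening: 0.0588
```

Run:
```python
from h import *
print(st()[0]['torque'])
```

```text
t 34.83 pos [ 0.5665 -0.3986  0.1685] phi -12.0 z [ 0. -0. -1.] F [ 1.2 -0.1 -0.4] open 0.0588 j7 -1.3
[-0.01029512 -0.0491449   0.01029303]
```

Request:
drive_tool([
  [[0, 0, 0.1], 0],
  [[0, 0, 0.08], 0],
  [[0, 0, 0.04], 0],
  [[0, 0, 0], 0],
  [[0, 0, 0], 0],
  [[0, 0, 0], 0],
  [[0, 0, 0], 0],
  [[0, 0, 0], 0],
  [[0, 0, 0], 0],
  [[0, 0, 0], 0],
])

```text
clock: 35.67
tool_pos: [0.5665, -0.3986, 0.1618]
ee_rot: [3.124, -0.329, 0.0]
wrist_force: [0.3, 0.3, -0.6]
opening: 0.0583
```

Request:
drive_tool([
  [[0, 0, 0.05], 0],
  [[0, 0, 0.05], 0],
  [[0, 0, 0], 0],
  [[0, 0, 0], 0],
  [[0, 0, 0], 0],
  [[0, 0, 0], 0],
  [[0, 0, 0], 0],
  [[0, 0, 0], 0],
  [[0, 0, 0], 0],
  [[0, 0, 0], 0],
])

```text
clock: 36.5
tool_pos: [0.5667, -0.3987, 0.1593]
ee_rot: [3.124, -0.329, 0.001]
wrist_force: [-0.6, 1.1, 5.9]
opening: 0.0584
```

Run:
```python
from h import *
print(st()[0]['torque'])
wpic('pics/w18')
im=bot.grab_frame('scene'); cv2.imwrite('pics/s18.png',im[:,:,::-1]); crop('pics/s18.png',80,110,180,210,6,'pics/s18c.png')
```

```text
t 36.5 pos [ 0.5667 -0.3987  0.1593] phi -12.0 z [ 0.001 -0.001 -1.   ] F [-0.6  1.1  5.9] open 0.0584 j7 -1.3
[0.12345331 0.0799278  0.0098888 ]
(600, 600, 3)
```

View pics/w18.png

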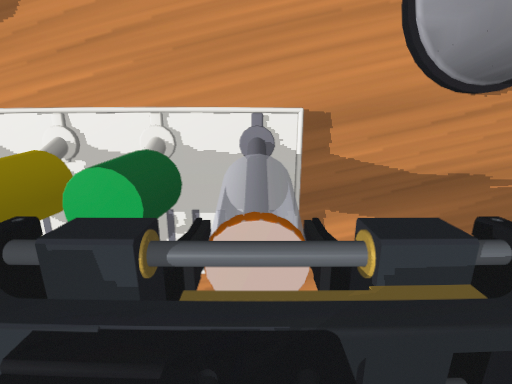

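View pics/s18c.png

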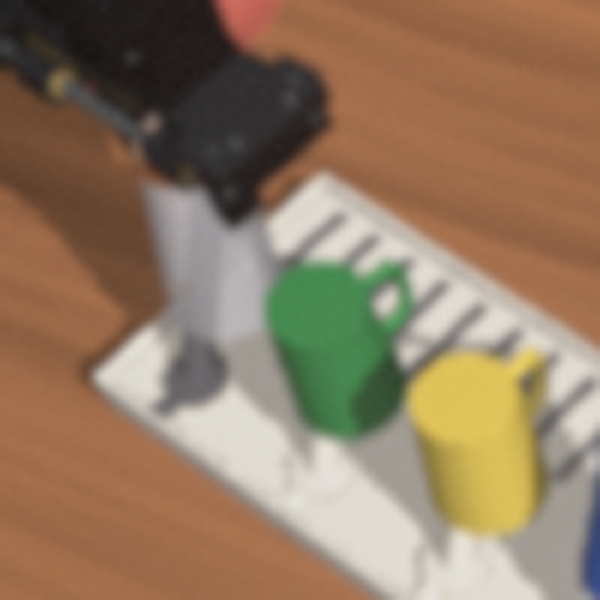

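Request:
drive_tool([
  [[0, 0, 0], 0],
  [[0, 0, 0], 0],
  [[0, 0, 0], 0],
  [[0, 0, 0], 0],
  [[0, 0, 0], 0],
  [[0, 0, 0], 0],
  [[0, 0, 0], 0],
  [[0, 0, 0], 0],
  [[0, 0, 0], 0],
  [[0, 0, 0], 0],
], fingers=90)

```text
clock: 37.43
tool_pos: [0.5664, -0.3986, 0.1588]
ee_rot: [3.124, -0.329, 0.0]
wrist_force: [0.6, -0.6, -0.3]
opening: 0.0783
```

Request:
drive_tool([
  [[0, 0, -0.2], 0],
  [[0, 0, -0.4], 0],
  [[0, 0, -0.7], 0],
  [[0, 0, -1], 0],
  [[0, 0, -1], 0],
  [[0, 0, -1], 0],
  [[-0.7, 0, -0.5], 0],
  [[-1, 0, 0], 0],
  [[-1, 0, 0], 0],
  [[-1, 0, 0], 0],
])

```text
clock: 38.27
tool_pos: [0.4569, -0.3751, 0.3043]
ee_rot: [3.123, -0.328, 0.003]
wrist_force: [0.2, 0.2, -0.8]
opening: 0.0783
```

Request:
drive_tool([
  [[-0.8, 0, 0], 0],
  [[0, 0, 0], 0],
  [[0, 0, 0], 0],
  [[0, 0, 0], 0],
  [[0, 0, 0], 0],
  [[0, 0, 0], 0],
  [[0, 0, 0], 0],
  [[0, 0, 0], 0],
  [[0, 0, 0], 0],
  [[0, 0, 0], 0],
])

```text
clock: 39.1
tool_pos: [0.4346, -0.3705, 0.3026]
ee_rot: [-3.124, 0.328, 0.0]
wrist_force: [0.8, 0.6, -0.5]
opening: 0.0782
```

Run:
```python
from h import *
st(); wpic('pics/w19')
im=bot.grab_frame('scene'); cv2.imwrite('pics/s19.png',im[:,:,::-1]); crop('pics/s19.png',80,110,230,240,4.5,'pics/s19c.png')
im=bot.grab_frame('top'); cv2.imwrite('pics/t19.png',im[:,:,::-1]); crop('pics/t19.png',280,125,410,230,5,'pics/t19c.png')
```

```text
t 39.1 pos [ 0.4346 -0.3705  0.3026] phi -12.0 z [-0.  0. -1.] F [ 0.8  0.6 -0.5] open 0.0782 j7 -1.18
(585, 675, 3)
(525, 650, 3)
```

View pics/w19.png

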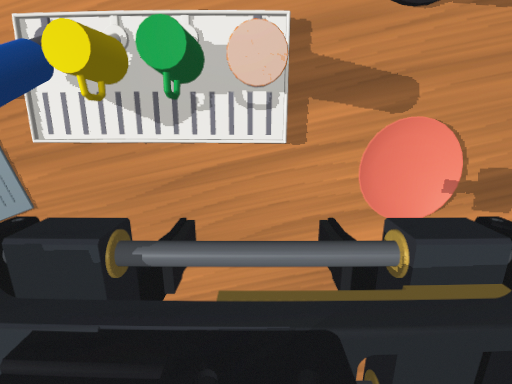

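View pics/s19c.png

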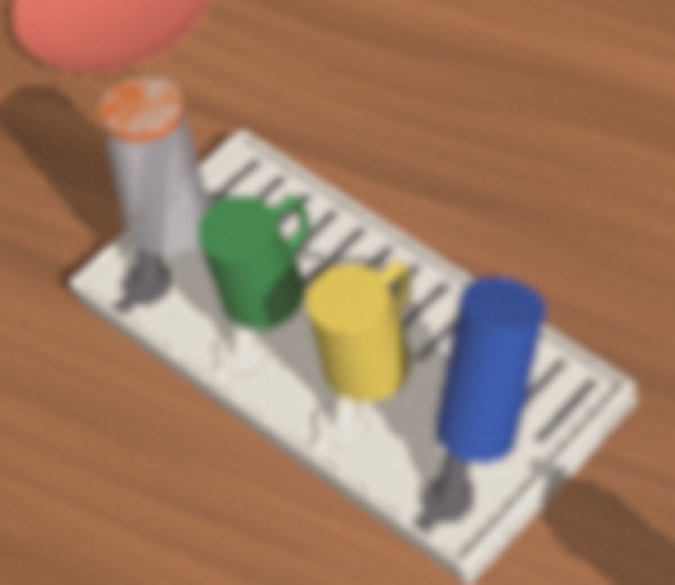

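View pics/t19c.png

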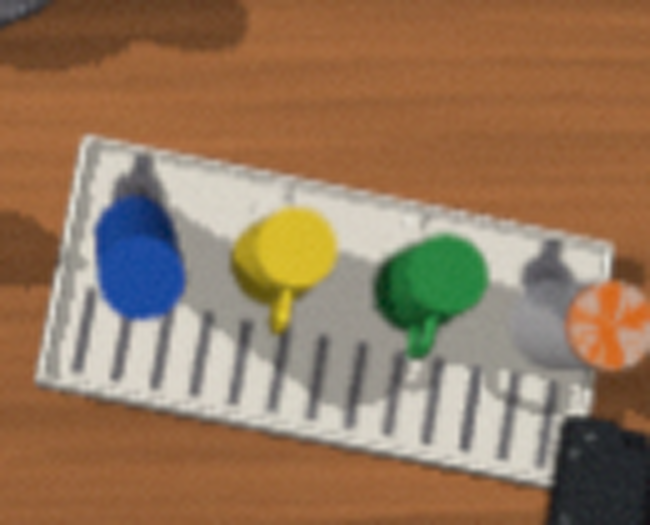

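Run:
```python
from h import *
T=lambda p:(280+(p[0]+.5)/5-.5,125+(p[1]+.5)/5-.5); S=lambda p:(80+(p[0]+.5)/4.5-.5,110+(p[1]+.5)/4.5-.5)
W=lambda p:p
kw=wk('pics/w19')
for n,t,s,w in (('straw',(611,325),(142,108),(257,51.5)),('green',(448,276),(243,235),(162,43)),('yellow',(297,249),(348,299),(67,46))):
    a,b,c=ray('top',T(t)),ray('scene',S(s)),ray('wrist',w,kw)
    for p in (tri(a,b),tri(b,c),tri(a,c)): print(n,p[0].round(4),p[1].round(4))
```

```text
straw [ 0.5627 -0.3978  0.1716] 0.0024
straw [ 0.563  -0.3977  0.1713] 0.0024
straw [ 0.5633 -0.3985  0.173 ] 0.0003
green [ 0.6017 -0.3053  0.1253] 0.0065
green [ 0.6025 -0.3024  0.1262] 0.0033
green [ 0.6016 -0.3056  0.134 ] 0.0006
yellow [ 0.6211 -0.2058  0.1322] 0.002
yellow [ 0.6215 -0.2048  0.1327] 0.001
yellow [ 0.6212 -0.2062  0.1345] 0.0001
```

Run:
```python
from h import *
a=cv2.imread('pics/s19.png');b=cv2.imread('pics/scene0.png')
crop('pics/s19.png',90,130,380,325,2.7,'pics/fin.png')
print(bot.finish_job())
```

```text
(526, 783, 3)
the job is handed in; nothing more can be done
None
```

View pics/fin.png

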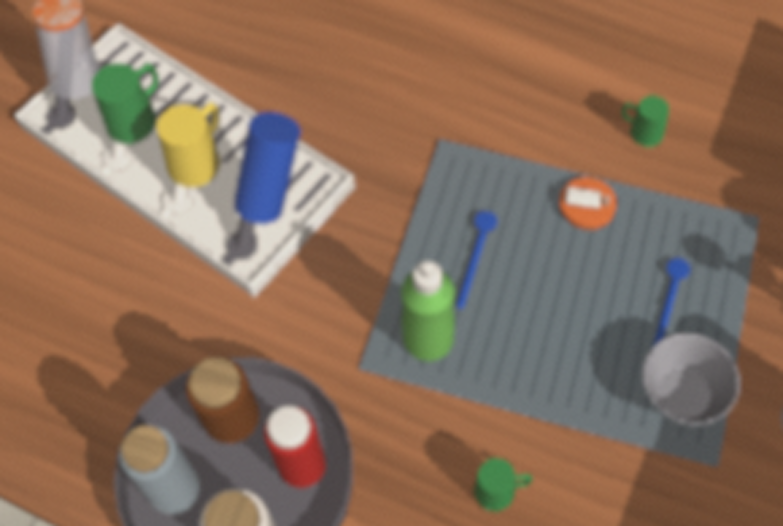

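I hung all three cups on the rack, let go, and handed the job in at about 39 s of the 72 s allowed. The yellow and green mugs are on the two short pegs with their handles turned to the rack's front. The straw cup is on the free tall peg.

**Fully home:** Each cup was lowered until the wrist felt its floor meet the peg tip, at 6–13 N. After release, the measured top heights were about 0.172 m for the straw cup and 0.132–0.134 m for the yellow mug. Both match a cup resting on its tip (about 0.172 m and 0.135 m).

**Checks that disagreed:** For the green mug, two pairs of views gave a top height of 0.125–0.126 m and one pair gave 0.134 m. I put this down to an imprecise centre pixel in the scene view. The floor contact force agreed with the higher value.

**Tilt:** The tool can only point straight down, so the mugs hang close to vertical on the leaning pegs instead of along them. The straw cup leans partly with its peg.

**Clearances:** The last pictures show gaps between all the cups, the blue bottle and the tray. The bottle, lid, spoons, soap, bowl and the small green mugs in view look unmoved.

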